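# Centre the boiled egg in its cup on the egg stand

### The arm

A 7-joint arm with a two-finger parallel gripper is mounted at the origin on a cart in front of the work surface, level with it; the furniture and walls round the work are solid. World frame = base frame: x ahead of the robot, y to its left, z up, the work surface at z = 0. Lengths are in m, angles in rad, forces in N, time in s.
With the tool pointing down it reaches from about 0.425 to 1.025 m from the base axis. Payload 9.4 kg.
Tool frame: the origin (TCP) lies midway between the tips of the shut fingers; the grasp point (between the pads) lies 19 mm behind it; z points along the fingers, y is the direction in which the jaws open and shut (so a half turn about z gives the same grasp; the last joint's range is limited). The gripper opens to 93 mm and grips with 3 to 60 N. Pads are 15 mm wide; open, the fingers measure 128 mm over their backs; the gripper's body (75 mm by 188 mm) begins 65 mm behind the grasp point.
Start: joints at [1.174, 0.599, -0.003, 1.599, 0.002, 0.943, -0.08], TCP at [0.228, -0.688, 0.185] pointing down, gripper open.
Joint ranges: [-2.57, 2.57], [-0.35, 1.97], [-1.29, 1.29], [0.11, 2.56], [-1.05, 4.19], [0.11, 1.86], [-2.63, 2.63]. Speed limits (rad/s): [2.22, 2.22, 3.01, 3.01, 3.14, 3.14, 3.14].

### API

Orientations are given as a unit quaternion [x, y, z, w].
In Python, from station import * gives the robot as it stands. The module is installed in compiled form; this text tells all that it offers.
- The arm moves only by the shell command python3 -m crank 'ROWS'. ROWS is JSON, a list that holds one entry, the list of rows, each a list of 7 numbers: the shift along the tool's x, y, z in cm, then the turn, a rotation vector about the tool's x, y, z in rad, then the gripper command: -1 is shut, 1 is fully open, values between are in proportion. A call has 1 to 5 rows; each row is the pose to reach, as a shift and turn from the pose commanded when the call began, along the tool's axes at that moment; what a row does not reach only later rows make up. A row lasts 1/12 s, in which the tool goes at most 41.7 mm and 7.16 degrees, less where a joint would pass 70% of its speed; a pose out of reach is approached as far as the arm can. A call with a gripper value outside its range is refused whole. The fingers move at their own pace and stop on an object; the grip force is fixed at half the most. Time passes only in rows, so rows that repeat a pose let the fingers close. It gives the time, the measured TCP pose, the force and the opening at its end, in the units of the state.
- get_state(): the state, without advancing time (a new reading comes with each control period).
- capture(name): name is "scene" or "side" or "wrist"; returns the picture (400x640x3 uint8, red, green, blue); there is no depth.
- calibration(name): a dict with "vertical_fov" (degrees; the focal length in pixels is half the picture's height over the tangent of half this angle, whatever the lens; pixels are square), "cx", "cy" (the principal point, pixels), "R" (3x3) and "t" (3): a world point X has camera coordinates R X + t. Camera axes: x right, y down, z forward; pixel columns grow to the right and rows downward; lengths in m; the calibration is good to about 2 mm. A picture is of the moment at which its call begins: read the wrist's pose just before it. calibration takes no time and is no camera call; for the wrist camera it gives the pose at the moment of the call.
- job_done(): hands the job in, once; it reports no verdict.
The state is a dict: "clock": time; "joints": joint angles; "joint_vel": joint speeds; "effort": joint torques, N m; "ee_pos": TCP position; "tcp_rot": TCP orientation; "contact_force": force on the tool from outside, world axes, zero at the start; "torque": the same for the moment, N m; "opening": finger opening in m.
Only numpy, scipy, OpenCV 4.12 (cv2) and the standard library are available. Lean on these libraries where they do the work, as an engineer would, in place of code of your own. Each camera call takes 0.05 s, during which the arm holds its last target.

### The job

Breakfast for two: one egg cup already sits in the round seat in the middle of its wooden stand, but the other stands off-centre, near the edge of its stand. With light nudges of the fingertips, without pinching or lifting it, slide that cup to the middle until its foot drops into the seat and it stands level, with the egg still in it. Do not knock the cup over, keep the stand where it is, and leave the other egg and everything else on the table alone.

Things in the scene. Friction and masses are not known exactly. Their poses are not given: they have to be found in the camera images.
- egg_cup: The cup to be centred: white porcelain with a thin blue line, round, 40 mm high, a loose brown egg in it; 0.13 kg (egg 0.06), give or take a third. Origin: centre of its underside, z up. Foot 44 mm in diameter; widest at the belly, 54 mm, 22 mm above the underside. Starts upright, 28 to 35 mm off the stand's centre, to any side but the far one. Pushed by an upright finger at the belly it slides (1 to 2 N).
- egg_cup_rim (a point): The middle of that cup's rim, 40 mm above its underside. Pushed up here or at the egg, the cup rocks and tips instead of sliding. It is porcelain: a light tap takes 1 to 4 N, more than 5 N is too hard, and so is the lightest pinch.
- egg_stand: The dark wooden stand under that cup, loose, 0.55 kg: round plate 112 mm in diameter on a stem, its top 45 mm above the origin (centre of the underside, z up). In the middle of the top a round seat, 52 mm in diameter, 3 mm deep, for the cup's foot. The two stands may swap places.
- seat (a point): The centre of the floor of that seat, 42 mm above the stand's underside. Within about 14 mm of it the cup rocks down into the seat by a few degrees; within 4 mm it stands level, 3 mm lower than on the plate. Pushed on against the far wall of the seat (3 mm high) it tips or climbs out.
- egg_center (a point): The middle of the egg in that cup. The egg is 43 mm wide and 55 mm long and stands on the cup's inner floor, 14 mm above the cup's underside: its middle is 41 mm and its top 69 mm above the cup's underside.
- other_cup: The second egg cup, of the same kind, with its egg (here one piece with the cup), already seated in the middle of its own stand; origin the centre of its underside. To be left alone.
- other_stand: The stand under the second cup, like egg_stand but fixed to the table; origin the centre of its underside. To be left alone.
- tea_jar: Fixed glass drinks jar on a black wire stand, with a tap towards the robot, between the two egg stands: 160 mm wide, 400 mm high to its knob, the tap reaching 100 mm in front of its origin (centre of the underside) at a height of 130 to 200 mm. To be kept clear of.
- salt_shaker: Salt shaker (white contents) with a grey dome top, 44 mm wide, 90 mm high; origin the centre of its underside. A bystander.
- pepper_shaker: Pepper shaker (dark contents) of the same kind, 44 mm wide, 90 mm high; origin the centre of its underside. A bystander.
- jam_red: Red jam portion tub, 37 x 50 x 16 mm; origin the centre of its underside. A bystander.
- jam_purple: Purple jam portion tub, 37 x 50 x 16 mm; origin the centre of its underside. A bystander.
- honey_jar: Honey jar with dark lid, 65 mm wide, 86 mm high; origin the centre of its underside. A bystander.
- blue_mug: Blue and white mug, 78 x 112 x 92 mm; origin the centre of its underside. A bystander.
- egg_spoon: Steel teaspoon lying flat, 130 x 27 x 11 mm, long axis its x; origin the centre of its underside. A bystander.
There are look-alikes about, which are no part of the job. Leave any orange or yellow look-alike of the egg_cup alone.

How it is judged:
By the outcome, as a careful person would: the job done as asked, in the order asked, and still so for the second after the job is handed in, with the robot touching nothing.
It also fails if it takes over 48 s, if anything falls off the work surface, if the arm or the gripper's body presses on something with over 40 N, if the wrist force passes 120 N, or if a joint passes its speed limit or range.

## Working session

There is one attempt and no reset: what is moved stays moved. The work goes in short steps, Python scripts to look and compute and a shell command to move; the robot and the scene stay as the last step left them, time stands still between calls to the robot, and variables do not carry over. Pictures are saved under pics/ and viewed, and the job is handed in when it is done.

```bash
ls; mkdir -p pics
python3 - <<'E'
from station import *
import cv2
s=get_state()
for k in ("clock","joints","ee_pos","tcp_rot","contact_force","opening"): print(k,s[k])
for n in ("scene","side","wrist"):
    c=calibration(n); print(n,c)
    cv2.imwrite(f"pics/{n}0.png",cv2.cvtColor(capture(n),cv2.COLOR_RGB2BGR))
E
```

```text
pics
clock 0.0
joints [ 1.17430159  0.60009683 -0.00253384  1.60014858  0.00183951  0.94290543
 -0.07978346]
ee_pos [ 0.22770533 -0.68773005  0.18417393]
tcp_rot [ 9.87236121e-01  1.59261532e-01 -2.11944649e-04 -7.49069798e-04]
contact_force [-0.34503648 -0.48836919  0.4136505 ]
opening 0.09296755647935367
scene {'vertical_fov': 53.32190408704854, 'cx': 319.89526690618254, 'cy': 196.5107127038418, 'R': array([[ 0.83396255, -0.55126487,  0.02476914],
       [-0.30470471, -0.49745627, -0.81221444],
       [ 0.46006685,  0.66980915, -0.5828329 ]]), 't': array([-0.47558895,  0.17442408,  0.91595538])}
side {'vertical_fov': 45.915618152770485, 'cx': 329.2362719150551, 'cy': 202.48378693208687, 'R': array([[-0.98236472, -0.18655481,  0.01252438],
       [-0.12595465,  0.61077392, -0.78172287],
       [ 0.13818459, -0.76951447, -0.62350019]]), 't': array([0.50031495, 0.18634603, 1.3946386 ])}
wrist {'vertical_fov': 65.45370048244504, 'cx': 319.5163293627702, 'cy': 192.53118034789568, 'R': array([[ 0.31504859, -0.94907492, -0.00108986],
       [-0.91267161, -0.30327899,  0.27395689],
       [-0.26033615, -0.08531505, -0.96174135]]), 't': array([-0.7241478 , -0.0321056 ,  0.39027676])}
```

View pics/scene0.png

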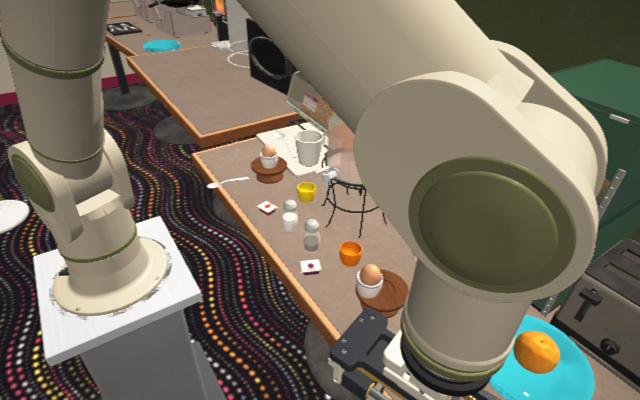

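View pics/side0.png

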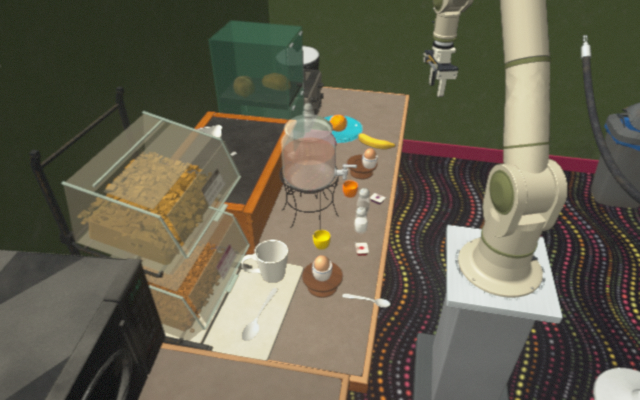

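View pics/wrist0.png

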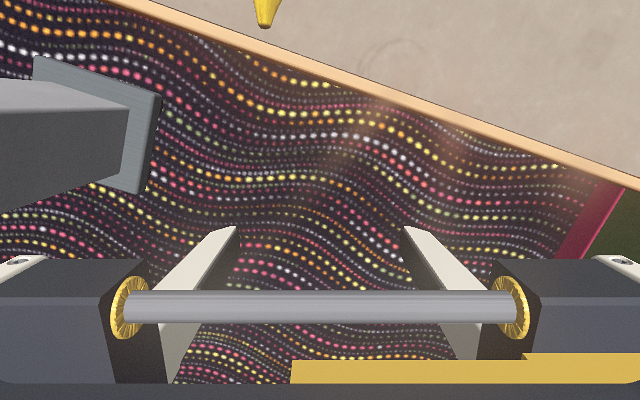

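The target is the near-right stand (scene about (385,290)), with its cup off to the robot side at (370,282). The other cup, at (268,158), is seated. Next I'll crop in and measure.

```bash
cat > h.py <<'E'
import numpy as np, cv2
from station import *
def K(c):
    f=200/np.tan(np.radians(c["vertical_fov"])/2); return f,c["cx"],c["cy"]
def ray(c,u,v):
    f,cx,cy=K(c); d=np.array([(u-cx)/f,(v-cy)/f,1.0]); R=np.array(c["R"]);t=np.array(c["t"])
    return -R.T@t, R.T@d
def onz(c,u,v,z):
    o,d=ray(c,u,v); return o+d*(z-o[2])/d[2]
def proj(c,X):
    f,cx,cy=K(c); p=np.array(c["R"])@np.array(X)+np.array(c["t"]); return np.array([f*p[0]/p[2]+cx,f*p[1]/p[2]+cy])
def crop(img,u0,v0,w,h,s,name):
    cv2.imwrite(name,cv2.resize(img[v0:v0+h,u0:u0+w],None,fx=s,fy=s,interpolation=cv2.INTER_CUBIC))
E
python3 - <<'E'
import cv2,numpy as np
from h import *
a=cv2.imread("pics/scene0.png"); b=cv2.imread("pics/side0.png")
o=[cv2.resize(a[240:340,330:430],(400,400),interpolation=2),cv2.resize(b[130:195,335:400],(400,400),interpolation=2)]
cv2.imwrite("pics/crop0.png",np.hstack(o))
cs=calibration("scene");cd=calibration("side")
for n,c,u,v,z in [("stand",cs,385,290,.045),("stand side",cd,362,166,.045),("cup",cs,369,286,.067),("egg top",cs,372,265,.114),("other stand",cs,269,166,.045),("other side",cd,322,278,.045),
 ("toe jar",cd,310,190,0),("tablecorner",cs,193,153,0),("edge",cs,330,345,0)]: print(n,onz(c,u,v,z).round(3))
E
```

```text
stand [ 0.467 -0.402  0.045]
stand side [ 0.459 -0.37   0.045]
cup [ 0.431 -0.39   0.067]
egg top [ 0.44  -0.381  0.114]
other stand [0.49  0.166 0.045]
other side [0.494 0.191 0.045]
toe jar [ 0.626 -0.248  0.   ]
tablecorner [0.34  0.443 0.   ]
edge [ 0.314 -0.424  0.   ]
```

View pics/crop0.png

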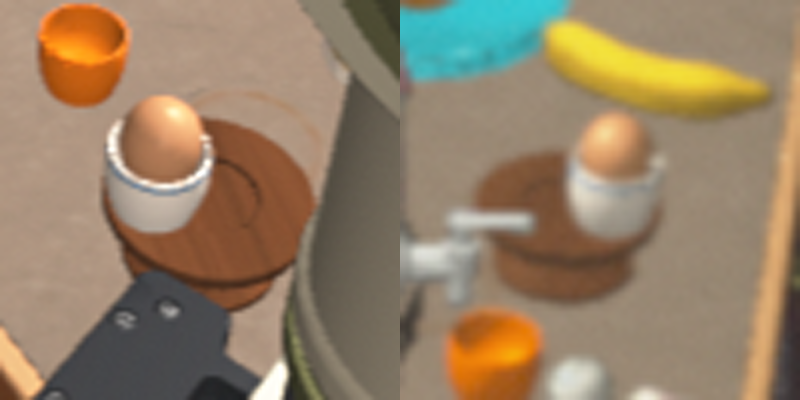

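Run:
```python
from h import *
cs=calibration("scene");cd=calibration("side");cw=calibration("wrist")
s=get_state(); p=s["ee_pos"]
from scipy.spatial.transform import Rotation as Ro
T=Ro.from_quat(s["tcp_rot"]).as_matrix(); print(T.round(3))
o,d=ray(cw,cw["cx"],cw["cy"]); print("cam in tool",T.T@(o-p),"dir",T.T@d)
def tri(a,b):
    A=[];B=[]
    for (c,u,v) in (a,b):
        o,d=ray(c,u,v); d/=np.linalg.norm(d); P=np.eye(3)-np.outer(d,d); A.append(P);B.append(P@o)
    X=np.linalg.solve(sum(A),sum(B)); return X,proj(a[0],X)-a[1:],proj(b[0],X)-b[1:]
print("eggtop",tri((cs,370.5,264.5),(cd,335+617*65/400-65,130+112*65/400)))
print("tap tip?",tri((cs,330,175),(cd,345,167)))
print("jarstand",tri((cs,357,185),(cd,310,185)))
# plate from crops, side
for u,v in [(474,205),(660,205),(567,152),(567,258)]:
    print("side plate",onz(cd,335+(u-400)*65/400,130+v*65/400,.045).round(3))
for u,v in [(104,190),(315,205),(210,118),(235,287)]:
    print("scene plate",onz(cs,330+u/4,240+v/4,.045).round(3))
for n,u,v in [("salt",290,230),("pepper",312,247),("jam",311,268),("orange",350,262)]: print(n,onz(cs,u,v,0).round(3))
```

```text
[[ 0.949  0.314 -0.001]
 [ 0.314 -0.949  0.001]
 [-0.    -0.001 -1.   ]]
cam in tool [ 0.07653803 -0.0002782  -0.19910622] dir [-2.73800276e-01  4.27459823e-04  9.61786477e-01]
eggtop (array([ 0.43541324, -0.38060218,  0.11754344]), array([-0.23598487,  0.14513938]), array([-0.12425674, -0.09342835]))
tap tip? (array([ 0.4918657 , -0.15074828,  0.18350598]), array([-0.61620321,  0.40498527]), array([-0.4327438 , -0.35087267]))
jarstand (array([ 0.59728021, -0.13187784,  0.10943117]), array([ 0.45319815, -0.32004563]), array([0.33765438, 0.29891001]))
side plate [ 0.515 -0.376  0.045]
side plate [ 0.407 -0.399  0.045]
side plate [ 0.469 -0.445  0.045]
side plate [ 0.453 -0.333  0.045]
scene plate [ 0.419 -0.365  0.045]
scene plate [ 0.507 -0.432  0.045]
scene plate [ 0.501 -0.355  0.045]
scene plate [ 0.436 -0.449  0.045]
salt [ 0.42  -0.084  0.   ]
pepper [ 0.434 -0.17   0.   ]
jam [ 0.393 -0.23   0.   ]
orange [ 0.483 -0.263  0.   ]
```

```bash
python3 -m crank '[[[2.6,-3,-0.5,0,0,0.12,-0.35],[5.2,-6,-1,0,0,0.24,-0.35],[7.8,-9,-1.5,0,0,0.36,-0.35],[10.4,-12,-1.5,0,0,0.48,-0.35],[13,-15,-1.5,0,0,0.6,-0.35]]]'
cat >> h.py <<'E'
from scipy.spatial.transform import Rotation as Ro
def st():
    s=get_state(); T=Ro.from_quat(s["tcp_rot"]).as_matrix(); p=np.array(s["ee_pos"])
    print("t",round(s["clock"],2),"p",p.round(4),"tx",T[:,0].round(3),"tz",T[:,2].round(3),"F",np.round(s["contact_force"],2),"open",round(s["opening"],4)); return p,T
E
python3 -c "
from h import *
p,T=st(); print(T.T@(np.array([.366,-.357,.2])-p)*100)"
```

```text
clock: 0.57
ee_pos: [0.3045, -0.5033, 0.2001]
tcp_rot: [0.99, -0.143, 0.0, -0.0]
contact_force: [0.5, -0.2, 0.7]
opening: 0.0639
t 0.57 p [ 0.3045 -0.5033  0.2001] tx [ 0.959 -0.283  0.   ] tz [ 0. -0. -1.] F [ 0.49 -0.24  0.69] open 0.0639
[ 1.76270020e+00 -1.57690811e+01  1.02553762e-02]
```

```bash
python3 -m crank '[[[0.4,-3.5,0,0,0,0.01,-0.35],[0.8,-7,0,0,0,0.02,-0.35],[1.2,-10.5,0,0,0,0.03,-0.35],[1.6,-14,0,0,0,0.04,-0.35],[1.8,-15.8,0,0,0,0.05,-0.35]]]'
python3 - <<'E'
from h import *
p,T=st()
c=calibration("wrist"); im=capture("wrist")
np.savez("w1.npz",**c)
cv2.imwrite("pics/w1.png",cv2.cvtColor(im,cv2.COLOR_RGB2BGR))
cv2.imwrite("pics/s1.png",cv2.cvtColor(capture("scene"),cv2.COLOR_RGB2BGR))
cv2.imwrite("pics/d1.png",cv2.cvtColor(capture("side"),cv2.COLOR_RGB2BGR))
E
```

```text
clock: 0.98
ee_pos: [0.3665, -0.354, 0.1999]
tcp_rot: [0.987, -0.163, -0.0, -0.001]
contact_force: [-0.7, 0.2, -0.2]
opening: 0.0323
t 0.98 p [ 0.3665 -0.354   0.1999] tx [ 0.947 -0.321 -0.001] tz [ 0.     0.002 -1.   ] F [-0.67  0.23 -0.18] open 0.0323
```

View pics/w1.png

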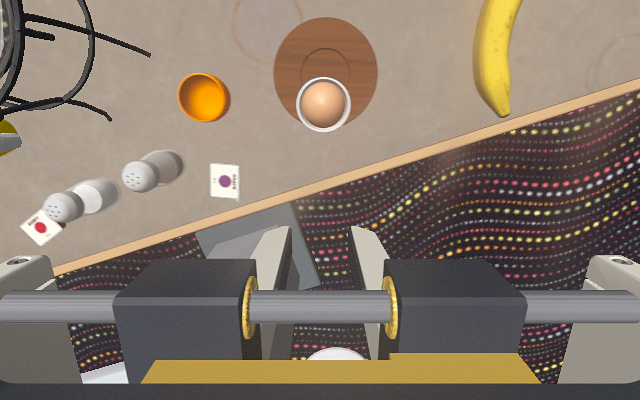

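View pics/d1.png

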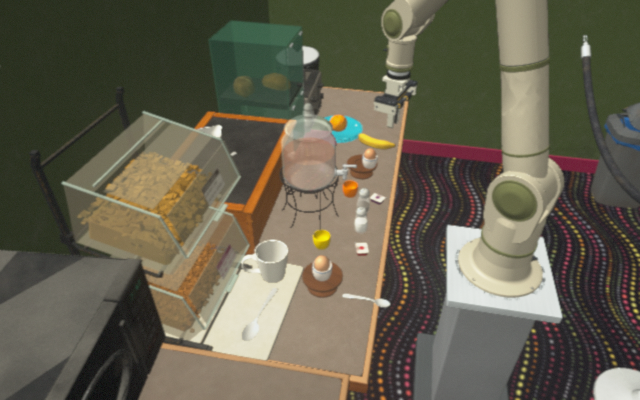

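The wrist view shows the plate centred near (326,73), its seat near (326,72), and the cup rim near (323,104). I'll fit these.

```bash
cat >> h.py <<'E'
def meas(im,c,u,v,rimz=.085):
    """im BGR wrist; plate fit (z=.045, circle fit in world) and rim (z=.085)"""
    hsv=cv2.cvtColor(im,cv2.COLOR_BGR2HSV)
    brown=((hsv[...,0]<15)&(hsv[...,1]>95)&(hsv[...,2]<175)&(hsv[...,2]>50)).astype(np.uint8)*255
    brown=cv2.morphologyEx(brown,cv2.MORPH_OPEN,np.ones((3,3)))
    white=((hsv[...,1]<45)&(hsv[...,2]>165)).astype(np.uint8)*255
    out={}
    def circ(pts,z,R=None):
        W=np.array([onz(c,a,b,z)[:2] for a,b in pts])
        from scipy.optimize import least_squares
        f=(lambda q:np.hypot(*(W-q[:2]).T)-q[2]) 
        r=least_squares(f,[*W.mean(0),.03],loss="soft_l1",f_scale=.0007); return r.x,np.median(abs(f(r.x)))
    for n,m,z in (("plate",brown,.045),("rim",white,rimz)):
        cs,_=cv2.findContours(m,cv2.RETR_EXTERNAL,cv2.CHAIN_APPROX_NONE)
        cs=[k for k in cs if len(k)>40 and cv2.pointPolygonTest(cv2.convexHull(k),(u,v),False)>=0]
        if not cs: print(n,"none"); continue
        k=max(cs,key=cv2.contourArea); hull=cv2.convexHull(k)[:,0]
        pts=[p for p in k[:,0] if abs(cv2.pointPolygonTest(hull.reshape(-1,1,2).astype(np.float32),(float(p[0]),float(p[1])),True))<1.2]
        x,e=circ(pts,z); out[n]=x; print(n,x.round(4),"err",round(e,5),"n",len(pts))
    return out
E
python3 - <<'E'
from h import *
c=dict(np.load("w1.npz")); im=cv2.imread("pics/w1.png")
m=meas(im,c,323,104)
hsv=cv2.cvtColor(im,cv2.COLOR_BGR2HSV)
print(hsv[50,300],hsv[95,350],hsv[129,323],hsv[104,323],hsv[90,270])
crop(im,260,5,130,140,4,"pics/w1c.png")
E
```

```text
plate [ 0.4656 -0.393   0.0547] err 0.00025 n 253
rim [ 0.4367 -0.3807  0.0261] err 0.00025 n 147
[ 11 129 146] [ 12 134 141] [ 14  22 232] [ 14  94 250] [ 13  45 175]
```

View pics/w1c.png

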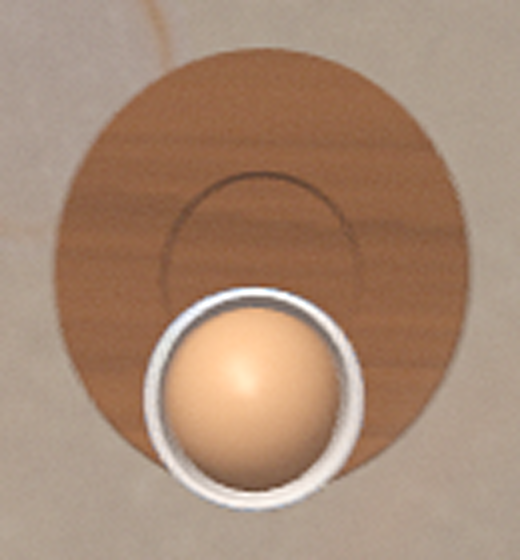

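```bash
python3 -m crank '[[[0.5,0,3.5,0,0,0.02,-0.35],[1,-0.1,7,0,0,0.04,-0.35],[1.5,-0.1,10.5,0,0,0.06,-0.35],[2,-0.1,13.5,0,0,0.076,-0.35],[2,-0.1,14.5,0,0,0.076,-0.35]]]'
python3 - <<'E'
from h import *
p,T=st()
c=calibration("wrist"); im=cv2.cvtColor(capture("wrist"),cv2.COLOR_RGB2BGR)
cv2.imwrite("pics/w2.png",im)
d=np.array([.0289,-.0123]);print("want dir",d/np.linalg.norm(d)); print("cup in tool",T.T@(np.array([.4367,-.3807,p[2]])-p),"stand",T.T@(np.array([.4656,-.393,p[2]])-p))
E
```

```text
clock: 1.55
ee_pos: [0.3832, -0.3642, 0.0513]
tcp_rot: [0.979, -0.202, -0.002, -0.001]
contact_force: [0.2, 0.2, 0.4]
opening: 0.0302
t 1.55 p [ 0.3832 -0.3642  0.0513] tx [ 0.918 -0.397 -0.004] tz [-0.004  0.002 -1.   ] F [0.24 0.21 0.38] open 0.0302
want dir [ 0.92013023 -0.39161252]
cup in tool [ 0.05570058 -0.00607675 -0.00021975] stand [ 0.08710847 -0.00624685 -0.00034464]
```

View pics/w2.png

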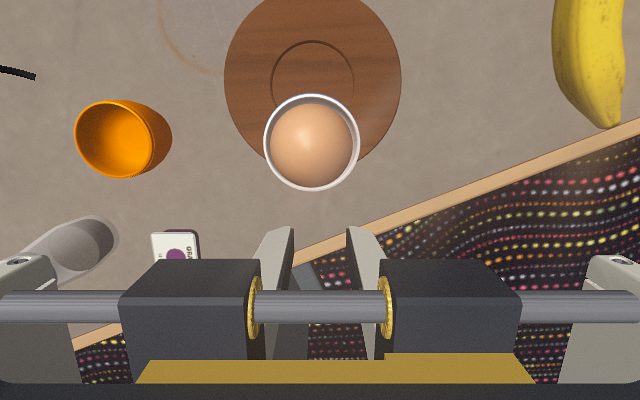

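```bash
python3 -m crank '[[[0,-0.6,-0.4,0,0,0,-0.35],[0.5,-0.6,-0.4,0,0,0,-0.35],[1,-0.6,-0.4,0,0,0,-0.35],[1.5,-0.6,-0.4,0,0,0,-0.35],[1.5,-0.6,-0.4,0,0,0,-0.35]]]'
python3 - <<'E'
from h import *
p,T=st()
c=calibration("wrist"); im=cv2.cvtColor(capture("wrist"),cv2.COLOR_RGB2BGR)
cv2.imwrite("pics/w3.png",im)
m=meas(im,c,312,165)
for n,X,z in (("plate",m.get("plate"),.045),("rim",m.get("rim"),.085)):
    if X is not None: print(n,"in tool",(T.T@(np.array([X[0],X[1],p[2]])-p)).round(4))
E
```

```text
clock: 2.02
ee_pos: [0.4026, -0.3652, 0.0605]
tcp_rot: [0.98, -0.201, 0.002, 0.001]
contact_force: [0.1, -0.1, -1.2]
opening: 0.0305
t 2.02 p [ 0.4026 -0.3652  0.0605] tx [ 0.919 -0.394  0.004] tz [ 0.003 -0.002 -1.   ] F [ 0.1  -0.11 -1.22] open 0.0305
plate [ 0.4649 -0.394   0.0551] err 0.00014 n 388
rim [ 0.4369 -0.3821  0.0259] err 0.00045 n 258
plate in tool [0.0686 0.0019 0.0002]
rim in tool [0.0382 0.002  0.0001]
```

View pics/w3.png

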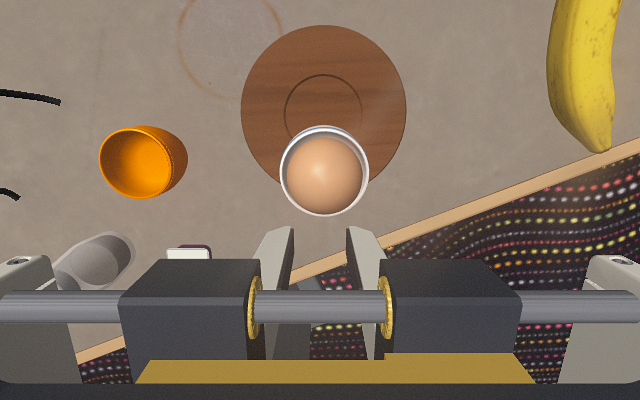

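```bash
python3 -m crank '[[[0,0.2,0,0,0,0,-0.35],[0.1,0.2,0,0,0,0,-0.35],[0.2,0.2,0,0,0,0,-0.35],[0.2,0.2,0,0,0,0,-0.35],[0.2,0.2,0,0,0,0,-0.35]]]'
python3 - <<'E'
from h import *
p,T=st()
for X in ([.4649,-.394],[.4369,-.3821]): print("in tool",(T.T@(np.array([X[0],X[1],p[2]])-p)).round(4))
E
```

```text
clock: 2.48
ee_pos: [0.4015, -0.3667, 0.0589]
tcp_rot: [0.979, -0.202, -0.0, -0.0]
contact_force: [-0.1, -0.6, 0.7]
opening: 0.0304
t 2.48 p [ 0.4015 -0.3667  0.0589] tx [ 0.919 -0.395 -0.   ] tz [-0.  0. -1.] F [-0.05 -0.64  0.67] open 0.0304
in tool [ 0.069  0.    -0.   ]
in tool [ 0.0386  0.0002 -0.    ]
```

```bash
python3 -m crank '[[[0.1,0,0.3,0,0,0,-0.35],[0.2,0,0.3,0,0,0,-0.35],[0.35,0,0.3,0,0,0,-0.35],[0.5,0,0.3,0,0,0,-0.35],[0.6,0,0.3,0,0,0,-0.35]]]'; python3 -m crank '[[[0.1,0,0,0,0,0,-0.35],[0.2,0,0,0,0,0,-0.35],[0.3,0,0,0,0,0,-0.35],[0.4,0,0,0,0,0,-0.35],[0.5,0,0,0,0,0,-0.35]]]'
cat > look.py <<'E'
import sys
from h import *
n=sys.argv[1]; u,v=float(sys.argv[2]),float(sys.argv[3])
p,T=st()
c=calibration("wrist"); im=cv2.cvtColor(capture("wrist"),cv2.COLOR_RGB2BGR)
cv2.imwrite(f"pics/{n}.png",im)
m=meas(im,c,u,v)
for k in m: print(k,"in tool",(T.T@(np.array([m[k][0],m[k][1],p[2]])-p)).round(4))
if len(m)==2: d=m["plate"][:2]-m["rim"][:2]; print("rim->plate tool",(T[:2,:2].T@d*1000).round(1),"mm", np.hypot(*d).round(4))
crop(im,200,50,240,200,3,f"pics/{n}c.png")
E
python3 look.py w4 320 200
```

```text
clock: 2.9
ee_pos: [0.4074, -0.3692, 0.056]
tcp_rot: [0.979, -0.202, 0.0, 0.0]
contact_force: [0.5, 0.1, 0.3]
opening: 0.0308
clock: 3.32
ee_pos: [0.4118, -0.3711, 0.056]
tcp_rot: [0.979, -0.202, -0.0, 0.0]
contact_force: [0.3, -0.4, 0.9]
opening: 0.0299
t 3.32 p [ 0.4118 -0.3711  0.056 ] tx [ 0.919 -0.395  0.   ] tz [-0. -0. -1.] F [ 0.3  -0.4   0.92] open 0.0299
plate [ 0.4228 -0.3757  0.0274] err 0.00036 n 113
rim [ 0.4149 -0.3724  0.0486] err 0.00292 n 175
plate in tool [ 0.0119 -0.      0.    ]
rim in tool [ 0.0034 -0.      0.    ]
rim->plate tool [ 8.5 -0. ] mm 0.0085
```

View pics/w4c.png

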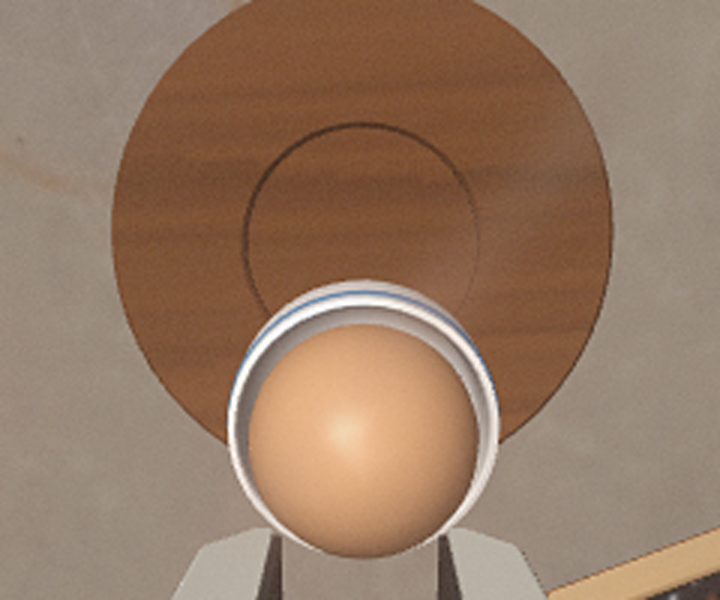

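Fingers straddle the cup evenly and are almost touching it. I'll switch to tracking the egg and the plate, then push gently.

```bash
cat > look.py <<'E'
import sys
from h import *
n=sys.argv[1]
def run(im,c,p,T):
    hsv=cv2.cvtColor(im,cv2.COLOR_BGR2HSV); H,S,V=[hsv[...,i] for i in range(3)]
    def big(m,box):
        m=m.astype(np.uint8)*255; m2=np.zeros_like(m); y0,y1,x0,x1=box; m2[y0:y1,x0:x1]=m[y0:y1,x0:x1]
        m2=cv2.morphologyEx(m2,cv2.MORPH_OPEN,np.ones((3,3)))
        ks,_=cv2.findContours(m2,cv2.RETR_EXTERNAL,cv2.CHAIN_APPROX_NONE); return max(ks,key=cv2.contourArea)
    egg=big((H<16)&(S>60)&(V>178),(60,300,250,390))
    (eu,ev),(a,b),_=cv2.fitEllipse(cv2.convexHull(egg)); E=onz(c,eu,ev,.086)[:2]
    pl=big((H<16)&(S>95)&(V<175)&(V>50),(0,240,200,440))
    hull=cv2.convexHull(pl).astype(np.float32)
    pts=[q for q in pl[:,0] if abs(cv2.pointPolygonTest(hull,(float(q[0]),float(q[1])),True))<1.2 and q[1]>2]
    W=np.array([onz(c,a_,b_,.045)[:2] for a_,b_ in pts])
    from scipy.optimize import least_squares
    P=least_squares(lambda q:np.hypot(*(W-q[:2]).T)-.0550,W.mean(0),loss="soft_l1",f_scale=.0007).x
    tl=lambda X:(T[:2,:2].T@(np.array(X)-p[:2])*1000).round(1)
    print("egg px",round(eu),round(ev),"axes",round(a),round(b),"egg",E.round(4),"tool",tl(E),"| plate",P.round(4),"tool",tl(P),"n",len(pts),"| egg->plate",(T[:2,:2].T@(P-E)*1000).round(1))
if __name__=="__main__":
    p,T=st(); c=calibration("wrist"); im=cv2.cvtColor(capture("wrist"),cv2.COLOR_RGB2BGR)
    cv2.imwrite(f"pics/{n}.png",im); run(im,c,p,T)
    crop(im,200,40,240,200,3,f"pics/{n}c.png")
E
python3 - <<'E'
import sys; sys.argv=["x","x"]
from look import run
from h import *
p,T=st(); c=calibration("wrist"); run(cv2.imread("pics/w4.png"),c,p,T)
E
python3 -m crank '[[[0.1,0,0,0,0,0,-0.35],[0.2,0,0,0,0,0,-0.35],[0.3,0,0,0,0,0,-0.35],[0.4,0,0,0,0,0,-0.35],[0.5,0,0,0,0,0,-0.35]]]'
python3 look.py w5
```

```text
t 3.37 p [ 0.412  -0.3712  0.056 ] tx [ 0.919 -0.395  0.   ] tz [ 0. -0. -1.] F [-0.03 -0.22  0.17] open 0.0305
egg px 317 193 axes 66 71 egg [ 0.4383 -0.3803] tool [27.8 -2. ] | plate [ 0.4654 -0.3943] tool [58.2  0.1] n 386 | egg->plate [30.4  2.1]
clock: 3.78
ee_pos: [0.4164, -0.373, 0.056]
tcp_rot: [0.979, -0.202, -0.0, 0.0]
contact_force: [0.3, 0.9, -0.1]
opening: 0.0302
t 3.78 p [ 0.4164 -0.373   0.056 ] tx [ 0.919 -0.395 -0.   ] tz [-0.  0. -1.] F [ 0.3   0.91 -0.09] open 0.0302
egg px 315 200 axes 65 70 egg [ 0.4392 -0.3799] tool [23.7 -2.7] | plate [ 0.4652 -0.3942] tool [53.2  0.1] n 382 | egg->plate [29.5  2.8]
```

View pics/w5c.png

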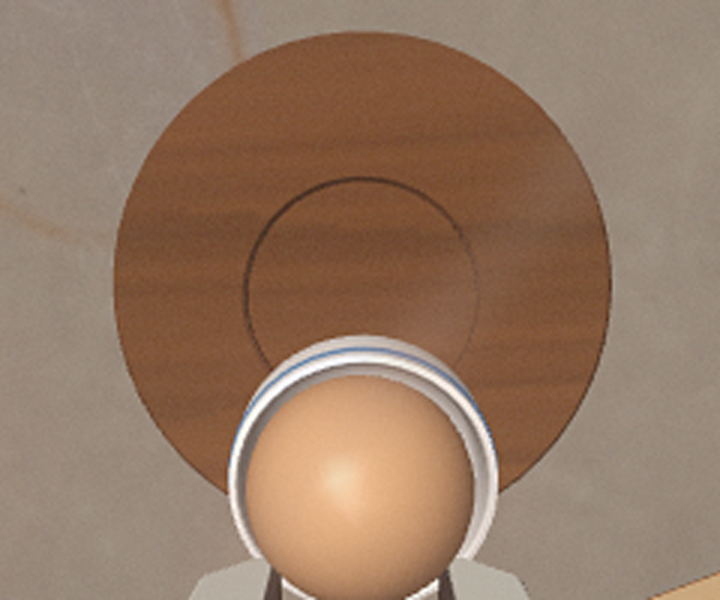

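```bash
sed -i 's/V>178/V>120/;s/(S>60)/(S>60)\&(S<125)/' look.py; python3 -m crank '[[[0.1,0,0,0,0,0,-0.35],[0.2,0,0,0,0,0,-0.35],[0.3,0,0,0,0,0,-0.35],[0.4,0,0,0,0,0,-0.35],[0.5,0,0,0,0,0,-0.35]]]'
python3 look.py w6
```

```text
clock: 4.25
ee_pos: [0.4208, -0.3751, 0.056]
tcp_rot: [0.979, -0.202, -0.0, 0.0]
contact_force: [-0.4, 0.3, 0.9]
opening: 0.0309
t 4.25 p [ 0.4208 -0.3751  0.056 ] tx [ 0.919 -0.395 -0.   ] tz [-0.  0. -1.] F [-0.41  0.27  0.85] open 0.0309
egg px 319 205 axes 75 77 egg [ 0.4404 -0.3826] tool [21.  -0.8] | plate [ 0.4653 -0.3942] tool [48.4  0. ] n 378 | egg->plate [27.4  0.8]
```

View pics/w6c.png

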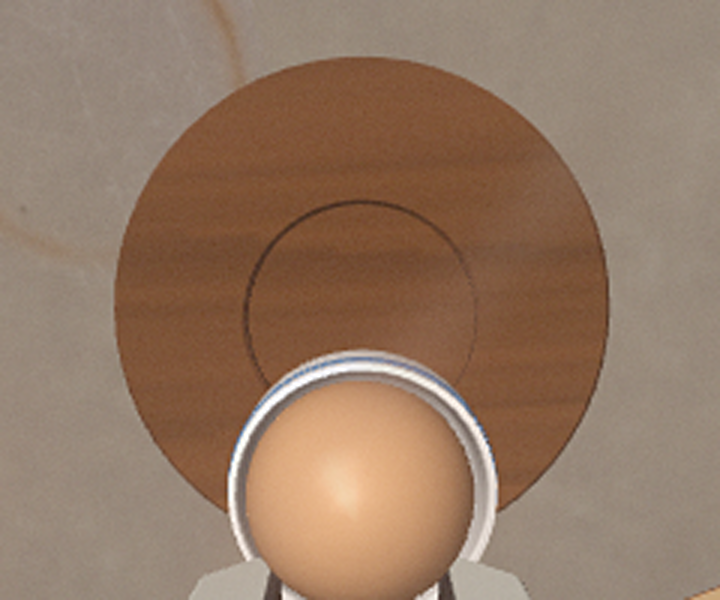

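```bash
python3 - <<'E'
from h import *
a=cv2.cvtColor(capture("scene"),cv2.COLOR_RGB2BGR); b=cv2.cvtColor(capture("side"),cv2.COLOR_RGB2BGR)
o=[cv2.resize(a[240:340,330:430],(400,400),interpolation=2),cv2.resize(b[130:195,335:400],(400,400),interpolation=2)]
cv2.imwrite("pics/crop6.png",np.hstack(o))
E
python3 look.py w7
```

```text
t 4.4 p [ 0.421 -0.375  0.056] tx [ 0.919 -0.395  0.   ] tz [ 0. -0. -1.] F [-0.17 -0.59  0.32] open 0.0303
egg px 319 204 axes 75 77 egg [ 0.4406 -0.3827] tool [21.1 -0.7] | plate [ 0.4652 -0.3942] tool [48.2  0.1] n 378 | egg->plate [27.1  0.9]
```

View pics/crop6.png

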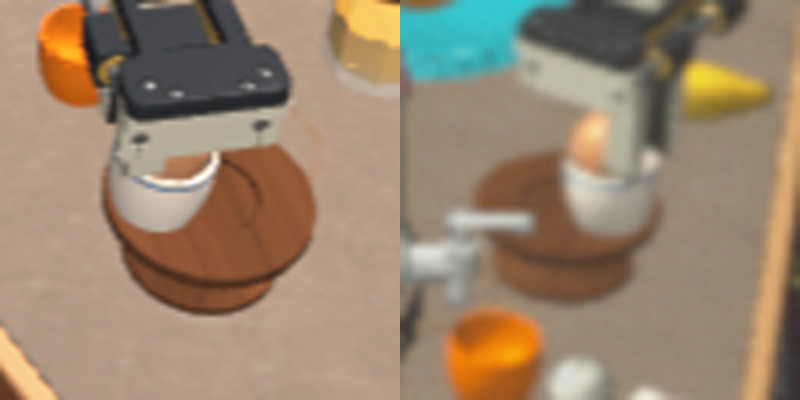

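View pics/w7c.png

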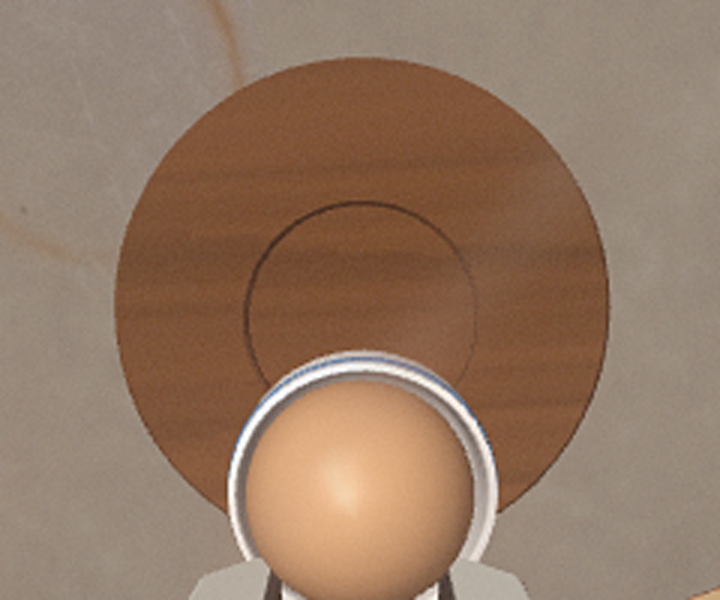

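```bash
python3 - <<'E'
from h import *
p,T=st(); c=calibration("wrist"); cs=calibration("scene"); cd=calibration("side")
for q in [(0,-15,0),(7.5,-15,0),(-7.5,-15,0),(7.5,-15,-19),(7.5,-15,-40),(0,-15,-40),(37,-15,-60),(37,-15,-84),(-37,-15,-84)]:
    X=p+T@(np.array(q)/1000); X2=p+T@(np.array([q[0],-q[1]+17,q[2]])/1000)
    a=proj(cs,X2);b=proj(cd,X-T[:,1]*0.0)
    print(q,"wrist",proj(c,X).round(0),"scene crop(right outer)",((a-[330,240])*4).round(0),"side crop(inner left)",(400+(b[0]-335)*400/65).round(0),((b[1]-130)*400/65).round(0))
E
python3 - <<'E'
import cv2,numpy as np
im=cv2.imread("pics/w7.png"); cv2.imwrite("pics/w7d.png",cv2.resize(im[150:400,200:440],None,fx=2.4,fy=2.4,interpolation=2))
E
```

```text
t 4.45 p [ 0.4208 -0.375   0.056 ] tx [ 0.919 -0.395 -0.   ] tz [-0. -0. -1.] F [-1.19 -0.25  0.7 ] open 0.0299
(0, -15, 0) wrist [298. 220.] scene crop(right outer) [137. 236.] side crop(inner left) 620.0 220.0
(7.5, -15, 0) wrist [298. 210.] scene crop(right outer) [152. 234.] side crop(inner left) 609.0 216.0
(-7.5, -15, 0) wrist [298. 230.] scene crop(right outer) [123. 238.] side crop(inner left) 631.0 224.0
(7.5, -15, -19) wrist [296. 220.] scene crop(right outer) [155. 208.] side crop(inner left) 611.0 189.0
(7.5, -15, -40) wrist [293. 233.] scene crop(right outer) [159. 180.] side crop(inner left) 613.0 159.0
(0, -15, -40) wrist [293. 246.] scene crop(right outer) [144. 181.] side crop(inner left) 625.0 163.0
(37, -15, -60) wrist [288. 192.] scene crop(right outer) [222. 144.] side crop(inner left) 571.0 113.0
(37, -15, -84) wrist [282. 209.] scene crop(right outer) [228. 109.] side crop(inner left) 574.0 77.0
(-37, -15, -84) wrist [287. 363.] scene crop(right outer) [ 77. 127.] side crop(inner left) 687.0 117.0
```

View pics/w7d.png

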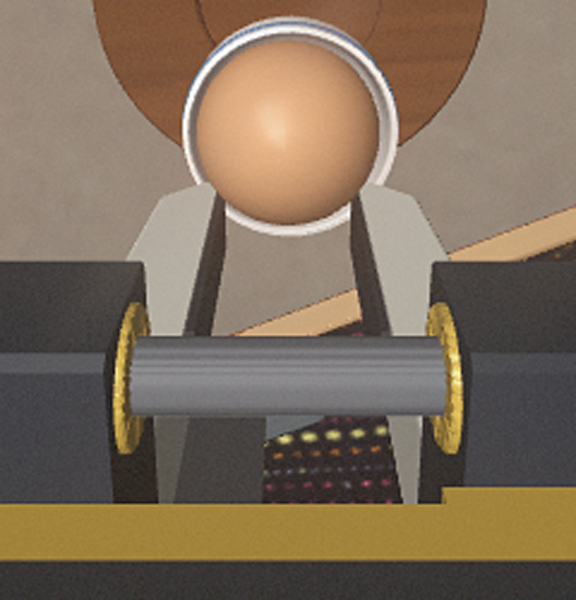

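The cup seems to be rocking forward a little, so the contact is probably too high. I'll back off and check where the fingertips really are.

```bash
python3 -m crank '[[[-0.1,0,0,0,0,0,-0.35],[-0.3,0,0,0,0,0,-0.35],[-0.6,0,0,0,0,0,-0.35],[-1.5,0,0,0,0,0,-0.35],[-2.5,0,0,0,0,0,-0.35]]]'
python3 look.py w8
python3 - <<'E'
from h import *
p,T=st()
cs=calibration("scene");cd=calibration("side")
a=cv2.cvtColor(capture("scene"),cv2.COLOR_RGB2BGR); b=cv2.cvtColor(capture("side"),cv2.COLOR_RGB2BGR)
A=cv2.resize(a[220:320,330:430],(400,400),interpolation=2); B=cv2.resize(b[120:185,335:400],(400,400),interpolation=2)
for y in (-15,15):
    q=p+T@np.array([.0,y/1000,0]); u=(proj(cs,q)-[330,220])*4; w=(proj(cd,q)-[335,120])*400/65
    cv2.circle(A,tuple(u.astype(int)),3,(0,255,0),-1); cv2.circle(B,tuple(w.astype(int)),3,(0,255,0),-1)
cv2.imwrite("pics/crop8.png",np.hstack([A,B]))
E
```

```text
clock: 4.87
ee_pos: [0.3974, -0.3648, 0.0559]
tcp_rot: [0.979, -0.202, 0.0, 0.0]
contact_force: [-0.4, -0.2, -0.1]
opening: 0.0301
t 4.87 p [ 0.3974 -0.3648  0.0559] tx [ 0.919 -0.395  0.   ] tz [ 0. -0. -1.] F [-0.41 -0.23 -0.12] open 0.0301
egg px 317 169 axes 78 79 egg [ 0.4365 -0.3799] tool [41.9 -1.5] | plate [ 0.464  -0.3936] tool [72.6  0.2] n 397 | egg->plate [30.7  1.7]
t 4.92 p [ 0.3946 -0.3637  0.0559] tx [ 0.918 -0.396 -0.003] tz [-0.002  0.001 -1.   ] F [-2.36  1.23 -0.43] open 0.0304
```

View pics/crop8.png

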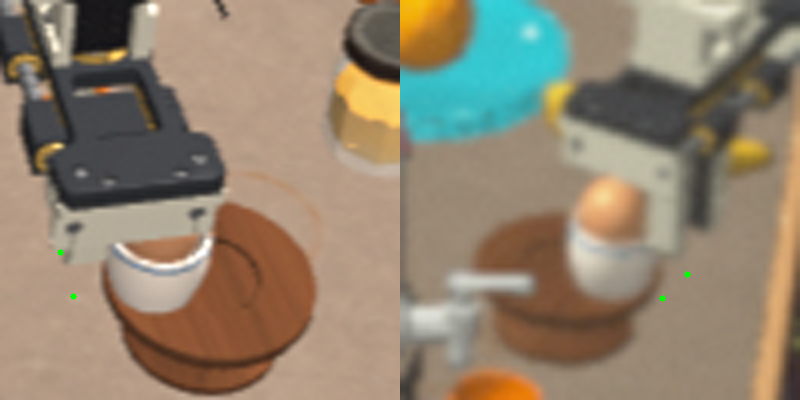

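View pics/w8.png

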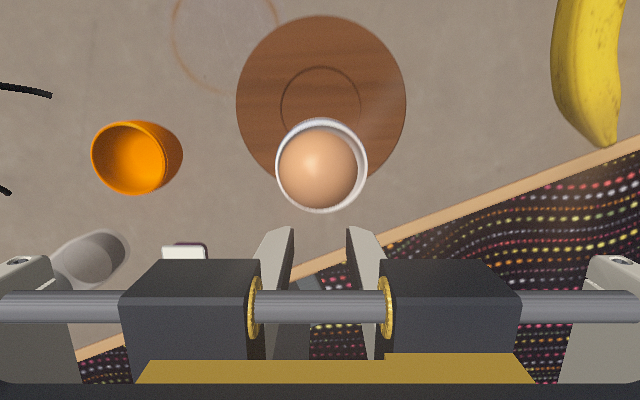

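The cup rocked and settled back (offset still 30.7 mm). In all three views the fingers end well above the reported TCP, and the contact distance fits touching the egg. I'll measure the real tip height before pushing again.

```bash
python3 -m crank '[[[-0.5,0,0,0,0,0,-0.35],[-1,0,0,0,0,0,-0.35],[-1,0,0.5,0,0,0,-0.35],[-1,0,1,0,0,0,-0.35],[-1,0,1.5,0,0,0,-0.35]]]'
python3 - <<'E'
from h import *
p,T=st()
cs=calibration("scene");cd=calibration("side");cw=calibration("wrist")
a=cv2.cvtColor(capture("scene"),cv2.COLOR_RGB2BGR); b=cv2.cvtColor(capture("side"),cv2.COLOR_RGB2BGR); w=cv2.cvtColor(capture("wrist"),cv2.COLOR_RGB2BGR)
cv2.imwrite("pics/s9.png",a);cv2.imwrite("pics/d9.png",b);cv2.imwrite("pics/w9.png",w)
A=cv2.resize(a[230:310,310:390],(400,400),interpolation=2); B=cv2.resize(b[130:180,350:400],(400,400),interpolation=2)
for z,col in ((0,(0,255,0)),(-20,(255,255,0)),(-40,(0,0,255))):
  for y in (-15,15):
    q=p+T@np.array([.0,y/1000,z/1000]); u=(proj(cs,q)-[310,230])*5; v=(proj(cd,q)-[350,130])*8
    cv2.circle(A,tuple(u.astype(int)),2,col,-1); cv2.circle(B,tuple(v.astype(int)),2,col,-1)
cv2.imwrite("pics/crop9.png",np.hstack([A,B]))
cv2.imwrite("pics/w9c.png",cv2.resize(w[190:400,220:420],None,fx=2.8,fy=2.8,interpolation=2))
E
```

```text
clock: 5.43
ee_pos: [0.3889, -0.3612, 0.0405]
tcp_rot: [0.979, -0.202, 0.0, 0.0]
contact_force: [-0.5, -0.2, 0.4]
opening: 0.0301
t 5.43 p [ 0.3889 -0.3612  0.0405] tx [ 0.919 -0.395  0.   ] tz [ 0. -0. -1.] F [-0.47 -0.2   0.4 ] open 0.0301
```

View pics/crop9.png

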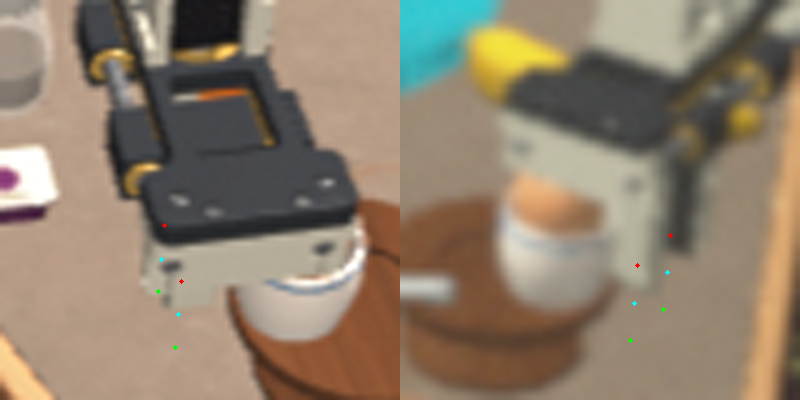

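View pics/w9c.png

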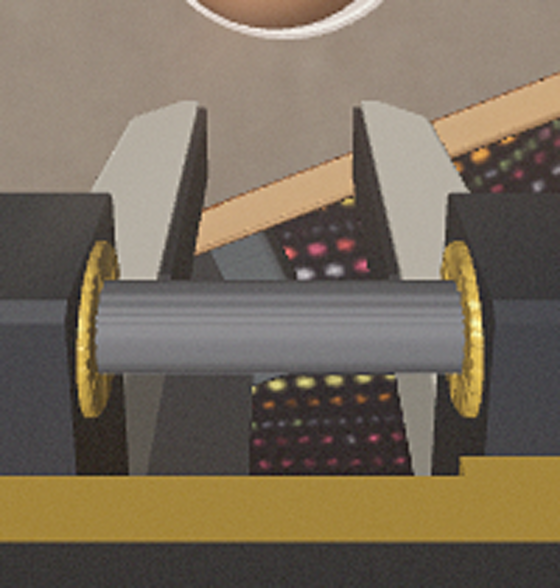

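Run:
```python
from h import *
p,T=st()
cs=calibration("scene");cd=calibration("side")
a=cv2.imread("pics/s9.png"); b=cv2.imread("pics/d9.png")
A=cv2.resize(a[190:320,300:430],(520,520),interpolation=2)[:, :400]; B=cv2.resize(b[100:200,320:420],(520,520),interpolation=2)[:,:400]
def box(lo,hi,col):
    import itertools
    V=[np.array(v) for v in itertools.product(*zip(lo,hi))]
    for i in range(8):
        for j in range(i):
            if sum(V[i]!=V[j])==1:
                for I,c,o,s in ((A,cs,[300,190],4),(B,cd,[320,100],5.2)):
                    P=[tuple(((proj(c,p+T@(v/1000))-o)*s).astype(int)) for v in (V[i],V[j])]
                    cv2.line(I,P[0],P[1],col,1)
box((-37.5,-94,-150),(37.5,94,-84),(0,255,255))
box((-7.5,15,-84),(7.5,32,0),(0,255,0)); box((-7.5,-32,-84),(7.5,-15,0),(0,0,255))
cv2.imwrite("pics/crop10.png",np.hstack([A,B]))
```

```text
t 5.58 p [ 0.3886 -0.361   0.0403] tx [ 0.919 -0.395 -0.001] tz [-0.001  0.001 -1.   ] F [ 0.64 -1.2  -0.04] open 0.0301
```

View pics/crop10.png

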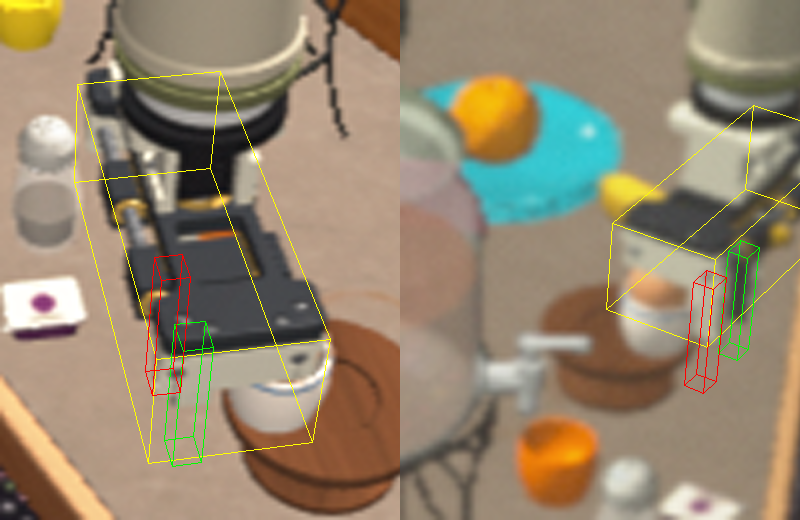

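All three views and the egg contact put the real fingertips about 33 mm above the reported TCP. I'll lower to a reported z of 0.024, which should put the tips at about 0.057, while still behind the plate, and check.

```bash
python3 -m crank '[[[0,0,0.5,0,0,0,-0.35],[0,0,1,0,0,0,-0.35],[0,0,1.5,0,0,0,-0.35],[0,0,1.6,0,0,0,-0.35],[0,0,1.6,0,0,0,-0.35]]]'
python3 look.py w11
python3 - <<'E'
from h import *
p,T=st()
a=cv2.cvtColor(capture("scene"),cv2.COLOR_RGB2BGR); b=cv2.cvtColor(capture("side"),cv2.COLOR_RGB2BGR)
cv2.imwrite("pics/crop11.png",np.hstack([cv2.resize(a[230:310,310:390],(400,400),interpolation=2),cv2.resize(b[130:180,350:400],(400,400),interpolation=2)]))
E
```

```text
clock: 6.0
ee_pos: [0.3884, -0.361, 0.0244]
tcp_rot: [0.979, -0.202, -0.0, -0.0]
contact_force: [0.6, 0.3, 0.4]
opening: 0.0303
t 6.0 p [ 0.3884 -0.361   0.0244] tx [ 0.919 -0.395 -0.001] tz [-0.001  0.001 -1.   ] F [0.55 0.3  0.35] open 0.0303
egg px 317 160 axes 97 99 egg [ 0.4372 -0.3802] tool [52.4 -1.6] | plate [ 0.4649 -0.394 ] tool [83.3  0.2] n 342 | egg->plate [30.9  1.8]
t 6.05 p [ 0.3886 -0.3611  0.0247] tx [ 0.919 -0.395 -0.001] tz [-0.  0. -1.] F [0.6  0.13 0.46] open 0.03
```

View pics/crop11.png

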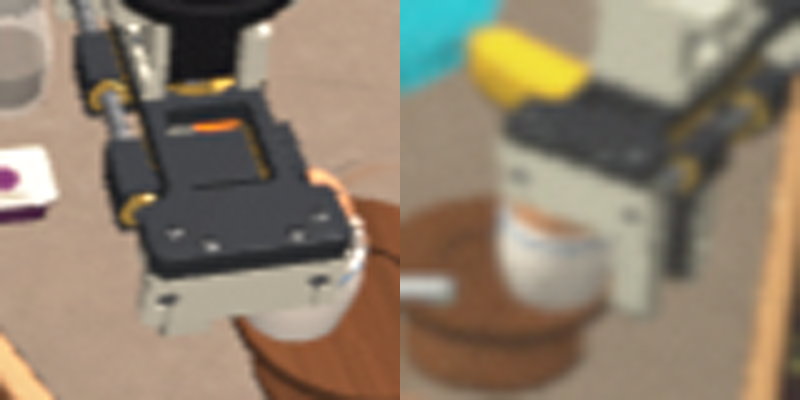

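View pics/w11.png

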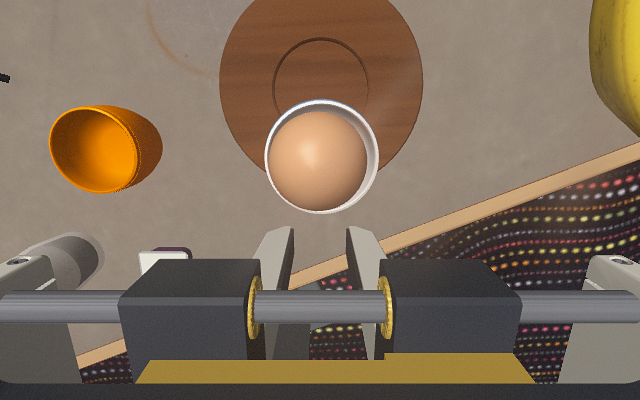

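Run:
```python
from h import *
p,T=st(); cd=calibration("side"); cw=calibration("wrist")
for z in (-20,-30,-40):
  print(z,[((proj(cd,p+T@(np.array([x,y,z])/1000))-[350,130])*8+[400,0]).round(0).tolist() for x,y in ((7.5,-32),(-7.5,-32),(0,-15),(0,15),(7.5,15))], proj(cw,p+T@(np.array([7.5,-15,z])/1000)).round(1))
b=cv2.cvtColor(capture("side"),cv2.COLOR_RGB2BGR)
cv2.imwrite("pics/d12.png",cv2.resize(b[135:185,355:395],None,fx=14,fy=12,interpolation=2))
```

```text
t 6.15 p [ 0.3887 -0.3612  0.0251] tx [ 0.919 -0.395  0.   ] tz [ 0. -0. -1.] F [-0.07 -0.08  0.97] open 0.0301
-20 [[599.0, 344.0], [628.0, 355.0], [632.0, 332.0], [665.0, 301.0], [650.0, 295.0]] [295.7 220.4]
-30 [[600.0, 326.0], [630.0, 337.0], [634.0, 313.0], [666.0, 283.0], [652.0, 277.0]] [294.4 226.6]
-40 [[602.0, 307.0], [632.0, 318.0], [636.0, 295.0], [668.0, 264.0], [654.0, 259.0]] [293.  233.5]
```

View pics/d12.png

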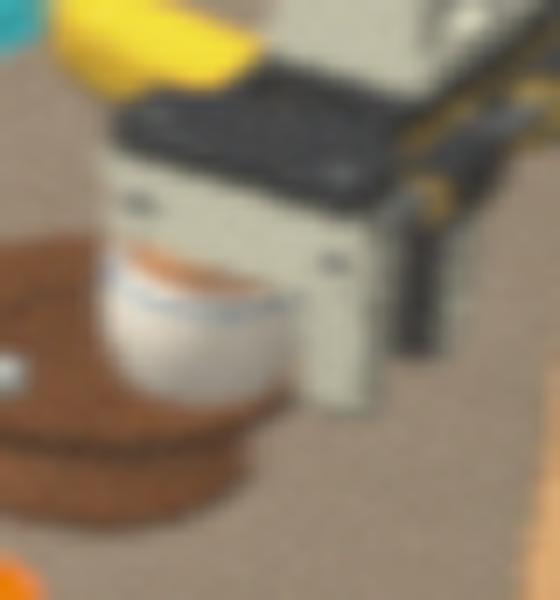

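```bash
python3 -m crank '[[[0.3,0,0.2,0,0,0,-0.35],[0.7,0,0.4,0,0,0,-0.35],[1.1,0,0.4,0,0,0,-0.35],[1.5,0,0.4,0,0,0,-0.35],[1.8,0,0.4,0,0,0,-0.35]]]'; python3 look.py w13; python3 -m crank '[[[0.1,0,0,0,0,0,-0.35],[0.2,0,0,0,0,0,-0.35],[0.3,0,0,0,0,0,-0.35],[0.4,0,0,0,0,0,-0.35],[0.5,0,0,0,0,0,-0.35]]]'; python3 look.py w14
python3 - <<'E'
from h import *
b=cv2.cvtColor(capture("side"),cv2.COLOR_RGB2BGR)
cv2.imwrite("pics/d14.png",cv2.resize(b[135:185,345:395],None,fx=12,fy=12,interpolation=2)[:, :600])
E
```

```text
clock: 6.62
ee_pos: [0.406, -0.3686, 0.021]
tcp_rot: [0.979, -0.202, 0.0, 0.0]
contact_force: [1.1, 0.4, 0.8]
opening: 0.0301
t 6.62 p [ 0.406  -0.3686  0.021 ] tx [ 0.919 -0.395  0.   ] tz [ 0. -0. -1.] F [1.11 0.42 0.78] open 0.0301
egg px 317 205 axes 96 99 egg [ 0.4362 -0.3797] tool [32.1 -1.6] | plate [ 0.4652 -0.3942] tool [64.5  0.2] n 465 | egg->plate [32.4  1.8]
clock: 7.08
ee_pos: [0.4096, -0.3702, 0.021]
tcp_rot: [0.979, -0.202, -0.0, -0.0]
contact_force: [-0.7, -0.6, 1.2]
opening: 0.0298
t 7.08 p [ 0.4096 -0.3702  0.021 ] tx [ 0.919 -0.395 -0.   ] tz [-0.  0. -1.] F [-0.7  -0.65  1.18] open 0.0298
egg px 316 214 axes 95 99 egg [ 0.4361 -0.3796] tool [28.  -1.7] | plate [ 0.4651 -0.3942] tool [60.4  0.1] n 460 | egg->plate [32.4  1.9]
```

View pics/w14.png

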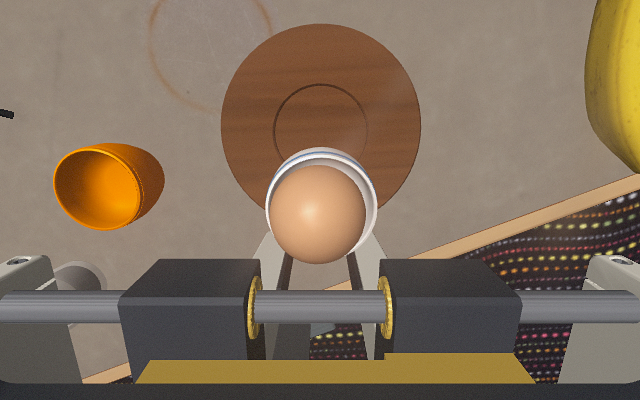

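View pics/d14.png

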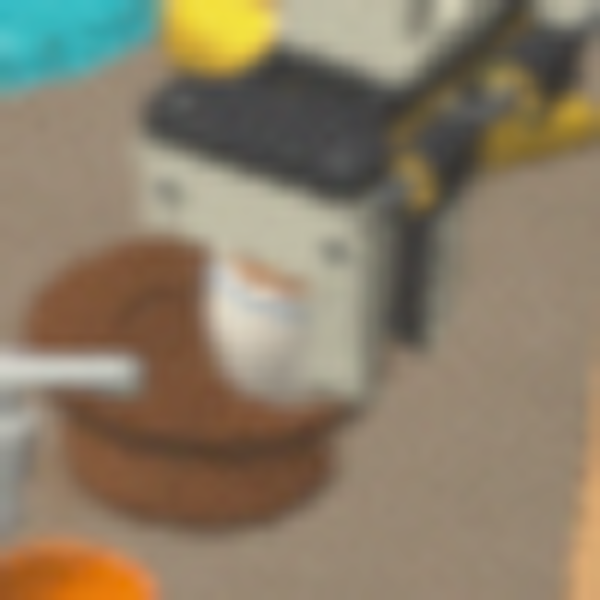

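```bash
python3 -m crank '[[[0.1,0,0,0,0,0,-0.35],[0.2,0,0,0,0,0,-0.35],[0.3,0,0,0,0,0,-0.35],[0.4,0,0,0,0,0,-0.35],[0.5,0,0,0,0,0,-0.35]]]'; python3 look.py w15;python3 -m crank '[[[0.1,0,0,0,0,0,-0.35],[0.2,0,0,0,0,0,-0.35],[0.3,0,0,0,0,0,-0.35],[0.3,0,0,0,0,0,-0.35],[0.3,0,0,0,0,0,-0.35]]]'; python3 look.py w16
```

```text
clock: 7.6
ee_pos: [0.4144, -0.3722, 0.021]
tcp_rot: [0.979, -0.202, -0.0, -0.0]
contact_force: [-1.5, 0.8, 1.3]
opening: 0.0302
t 7.6 p [ 0.4144 -0.3722  0.021 ] tx [ 0.919 -0.395 -0.   ] tz [-0.  0. -1.] F [-1.47  0.77  1.33] open 0.0302
egg px 315 214 axes 95 99 egg [ 0.4409 -0.381 ] tool [27.8 -2.4] | plate [ 0.4652 -0.3942] tool [55.3  0.2] n 454 | egg->plate [27.5  2.5]
clock: 8.07
ee_pos: [0.4174, -0.3735, 0.021]
tcp_rot: [0.979, -0.202, 0.0, 0.0]
contact_force: [-1.5, -0.1, 0.4]
opening: 0.0303
t 8.07 p [ 0.4174 -0.3735  0.021 ] tx [ 0.919 -0.395  0.   ] tz [ 0. -0. -1.] F [-1.46 -0.11  0.38] open 0.0303
egg px 316 211 axes 95 98 egg [ 0.445  -0.3832] tool [29.2 -2. ] | plate [ 0.4651 -0.3942] tool [52.   0.1] n 452 | egg->plate [22.8  2.1]
```

View pics/w16.png

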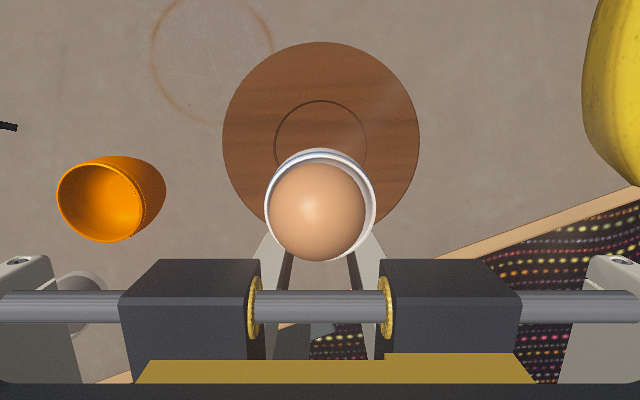

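Run:
```python
from h import *
I=[cv2.imread(f"pics/w{k}.png")[130:270,255:390] for k in (14,15,16)]
c=np.hstack(I); cv2.imwrite("pics/c16.png",cv2.resize(c,(795,int(140*795/405)),interpolation=2))
```

```text
(no output)
```

View pics/c16.png

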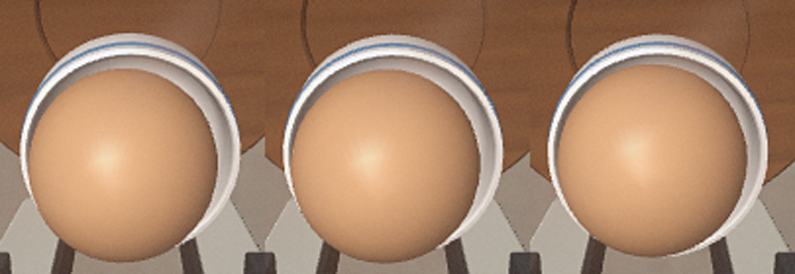

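```bash
python3 -m crank '[[[-0.2,0,0,0,0,0,-0.35],[-0.5,0,0,0,0,0,-0.35],[-0.8,0,0,0,0,0,-0.35],[-0.8,0,0.15,0,0,0,-0.35],[-0.8,0,0.3,0,0,0,-0.35]]]'; python3 look.py w17
python3 - <<'E'
from h import *
a=cv2.cvtColor(capture("scene"),cv2.COLOR_RGB2BGR);b=cv2.cvtColor(capture("side"),cv2.COLOR_RGB2BGR)
cv2.imwrite("pics/d17.png",np.hstack([cv2.resize(a[245:305,330:390],(400,400),interpolation=2),cv2.resize(b[140:180,350:390],(400,400),interpolation=2)]))
E
```

```text
clock: 8.53
ee_pos: [0.4098, -0.3703, 0.018]
tcp_rot: [0.979, -0.202, 0.0, 0.0]
contact_force: [0.0, -0.7, 0.6]
opening: 0.0301
t 8.53 p [ 0.4098 -0.3703  0.018 ] tx [ 0.919 -0.395  0.   ] tz [ 0. -0. -1.] F [ 0.04 -0.73  0.55] open 0.0301
egg px 316 203 axes 98 102 egg [ 0.4418 -0.3822] tool [34.2 -1.7] | plate [ 0.4651 -0.3941] tool [60.2  0.1] n 469 | egg->plate [26.1  1.7]
```

View pics/w17c.png

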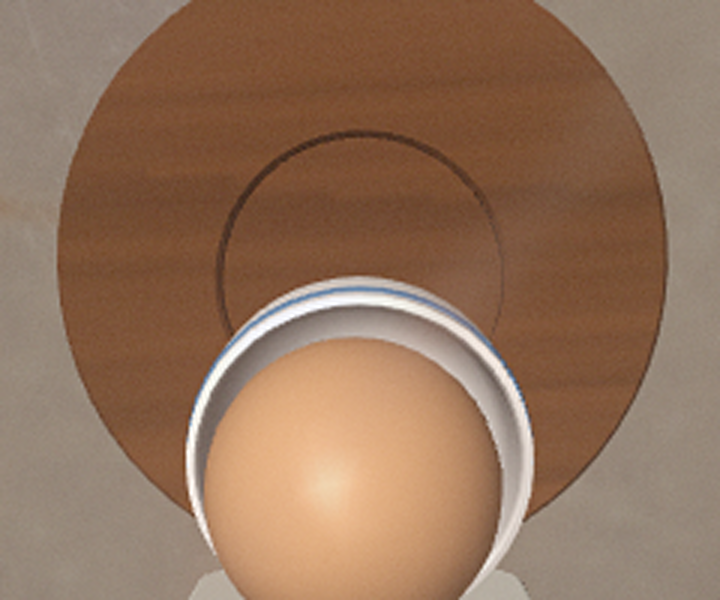

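View pics/d17.png

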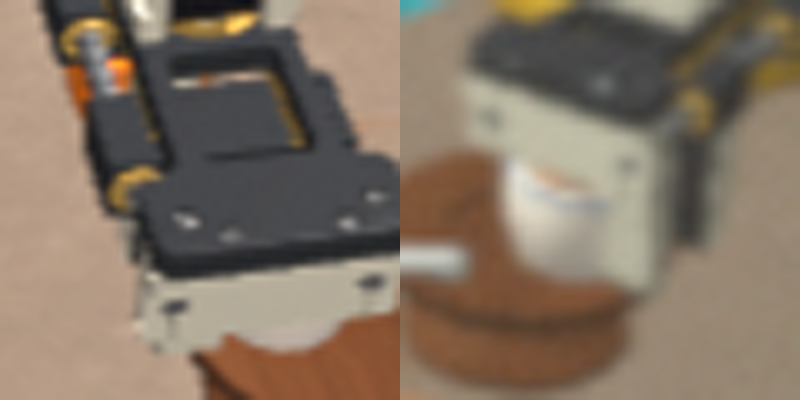

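```bash
python3 -m crank '[[[0.2,0,0,0,0,0,-0.35],[0.4,0,0,0,0,0,-0.35],[0.5,0,0,0,0,0,-0.35],[0.6,0,0,0,0,0,-0.35],[0.7,0,0,0,0,0,-0.35]]]'; python3 look.py w18;python3 -m crank '[[[0.1,0,0,0,0,0,-0.35],[0.2,0,0,0,0,0,-0.35],[0.3,0,0,0,0,0,-0.35],[0.4,0,0,0,0,0,-0.35],[0.4,0,0,0,0,0,-0.35]]]'; python3 look.py w19
python3 - <<'E'
from h import *
I=[cv2.imread(f"pics/w{k}.png")[130:270,255:390] for k in (17,18,19)]
c=np.hstack(I); cv2.imwrite("pics/c19.png",cv2.resize(c,(795,int(140*795/405)),interpolation=2))
b=cv2.cvtColor(capture("side"),cv2.COLOR_RGB2BGR)
cv2.imwrite("pics/d19.png",cv2.resize(b[135:185,345:395],None,fx=12,fy=12,interpolation=2)[:, :600])
E
```

```text
clock: 9.1
ee_pos: [0.4165, -0.3731, 0.018]
tcp_rot: [0.979, -0.202, 0.0, 0.0]
contact_force: [0.9, 0.2, 0.2]
opening: 0.03
t 9.1 p [ 0.4165 -0.3731  0.018 ] tx [ 0.919 -0.395  0.   ] tz [ 0. -0. -1.] F [0.89 0.23 0.24] open 0.03
egg px 317 219 axes 97 102 egg [ 0.4414 -0.3821] tool [26.5 -1.5] | plate [ 0.4651 -0.3942] tool [53.   0.2] n 458 | egg->plate [26.6  1.7]
clock: 9.57
ee_pos: [0.42, -0.3747, 0.018]
tcp_rot: [0.979, -0.202, -0.0, 0.0]
contact_force: [-2.1, 1.0, 1.0]
opening: 0.0301
t 9.57 p [ 0.42   -0.3747  0.018 ] tx [ 0.919 -0.395 -0.   ] tz [-0. -0. -1.] F [-2.1   0.96  1.04] open 0.0301
egg px 316 211 axes 98 100 egg [ 0.4485 -0.385 ] tool [30.3 -1.8] | plate [ 0.4652 -0.3942] tool [49.2  0.1] n 458 | egg->plate [18.9  1.9]
```

View pics/c19.png

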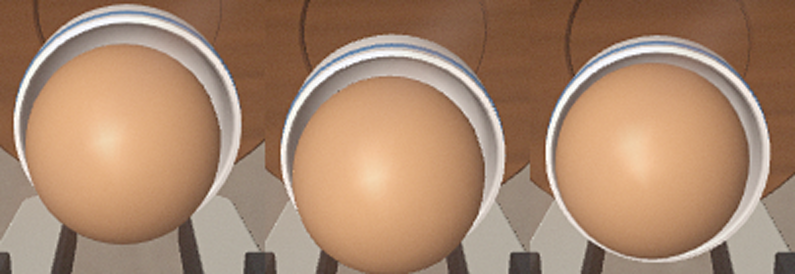

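View pics/d19.png

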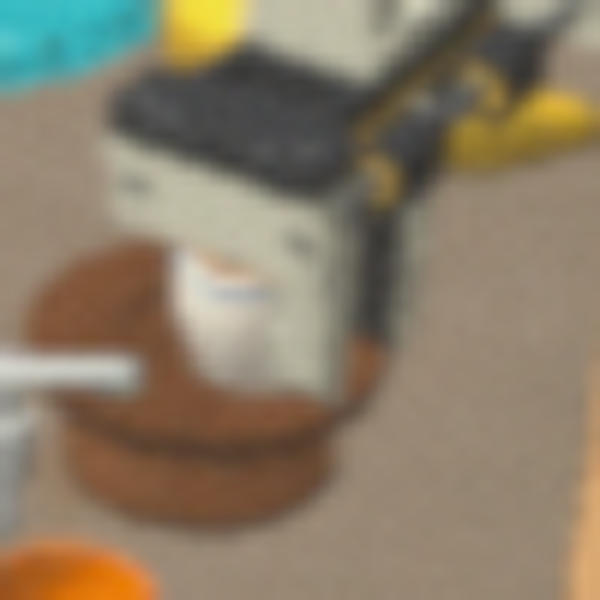

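```bash
python3 -m crank '[[[0.06,0,0,0,0,0,-0.35],[0.12,0,0,0,0,0,-0.35],[0.18,0,0,0,0,0,-0.35],[0.24,0,0,0,0,0,-0.35],[0.3,0,0,0,0,0,-0.35]]]'; python3 look.py w20;python3 -m crank '[[[0.06,0,0,0,0,0,-0.35],[0.12,0,0,0,0,0,-0.35],[0.18,0,0,0,0,0,-0.35],[0.24,0,0,0,0,0,-0.35],[0.3,0,0,0,0,0,-0.35]]]'; python3 look.py w21
python3 - <<'E'
from h import *
I=[cv2.imread(f"pics/w{k}.png")[110:270,255:390] for k in (19,20,21)]
c=np.hstack(I); cv2.imwrite("pics/c21.png",cv2.resize(c,(795,int(160*795/405)),interpolation=2))
E
```

```text
clock: 10.08
ee_pos: [0.4229, -0.376, 0.018]
tcp_rot: [0.979, -0.202, 0.0, 0.0]
contact_force: [-0.6, 0.2, 1.0]
opening: 0.0304
t 10.08 p [ 0.4229 -0.376   0.018 ] tx [ 0.919 -0.395  0.   ] tz [ 0. -0. -1.] F [-0.65  0.16  1.01] open 0.0304
egg px 319 204 axes 98 101 egg [ 0.454  -0.3885] tool [33.6 -0.7] | plate [ 0.4652 -0.3942] tool [46.1  0. ] n 454 | egg->plate [12.6  0.8]
clock: 10.55
ee_pos: [0.4256, -0.3769, 0.018]
tcp_rot: [0.979, -0.202, -0.0, -0.0]
contact_force: [0.1, -0.6, -0.5]
opening: 0.0306
t 10.55 p [ 0.4256 -0.3769  0.018 ] tx [ 0.919 -0.395 -0.   ] tz [-0.  0. -1.] F [ 0.11 -0.62 -0.48] open 0.0306
egg px 318 205 axes 97 101 egg [ 0.4566 -0.3892] tool [33.4 -0.9] | plate [ 0.4652 -0.3942] tool [43.2  0.3] n 449 | egg->plate [9.8 1.2]
```

View pics/c21.png

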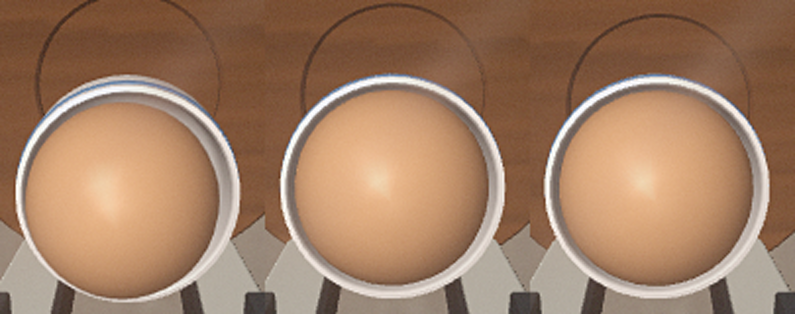

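```bash
python3 -m crank '[[[0.06,0,0,0,0,0,-0.35],[0.12,0,0,0,0,0,-0.35],[0.18,0,0,0,0,0,-0.35],[0.24,0,0,0,0,0,-0.35],[0.3,0,0,0,0,0,-0.35]]]'; python3 look.py w22;python3 -m crank '[[[0.06,0,0,0,0,0,-0.35],[0.12,0,0,0,0,0,-0.35],[0.18,0,0,0,0,0,-0.35],[0.2,0,0,0,0,0,-0.35],[0.2,0,0,0,0,0,-0.35]]]'; python3 look.py w23
python3 - <<'E'
from h import *
I=[cv2.imread(f"pics/w{k}.png")[110:270,255:390] for k in (21,22,23)]
c=np.hstack(I); cv2.imwrite("pics/c23.png",cv2.resize(c,(795,int(160*795/405)),interpolation=2))
b=cv2.cvtColor(capture("side"),cv2.COLOR_RGB2BGR)
cv2.imwrite("pics/d23.png",cv2.resize(b[135:185,335:385],None,fx=12,fy=12,interpolation=2)[:, :600])
E
```

```text
clock: 11.02
ee_pos: [0.4283, -0.3782, 0.018]
tcp_rot: [0.979, -0.202, -0.0, 0.0]
contact_force: [-0.4, -0.4, -0.1]
opening: 0.0305
t 11.02 p [ 0.4283 -0.3782  0.018 ] tx [ 0.919 -0.395 -0.   ] tz [-0.  0. -1.] F [-0.4  -0.37 -0.09] open 0.0305
egg px 318 204 axes 97 101 egg [ 0.4595 -0.3904] tool [33.5 -1. ] | plate [ 0.4652 -0.3942] tool [40.3  0.2] n 439 | egg->plate [6.8 1.2]
clock: 11.48
ee_pos: [0.4301, -0.379, 0.018]
tcp_rot: [0.979, -0.202, 0.0, 0.0]
contact_force: [-0.4, 0.8, -0.2]
opening: 0.0304
t 11.48 p [ 0.4301 -0.379   0.018 ] tx [ 0.919 -0.395  0.   ] tz [ 0. -0. -1.] F [-0.42  0.81 -0.24] open 0.0304
egg px 318 204 axes 97 101 egg [ 0.4614 -0.3913] tool [33.6 -1. ] | plate [ 0.4653 -0.3942] tool [38.3  0.1] n 438 | egg->plate [4.7 1.1]
```

View pics/c23.png

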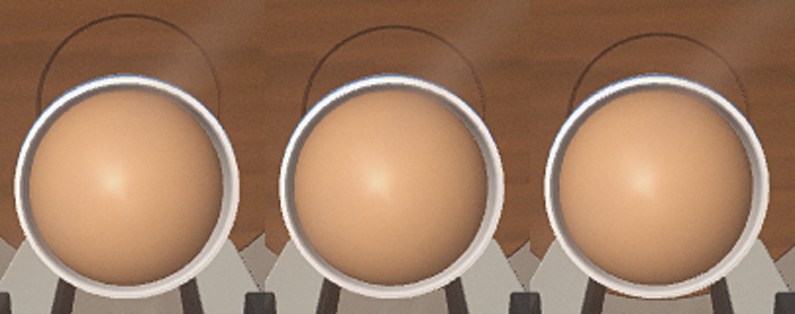

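View pics/d23.png

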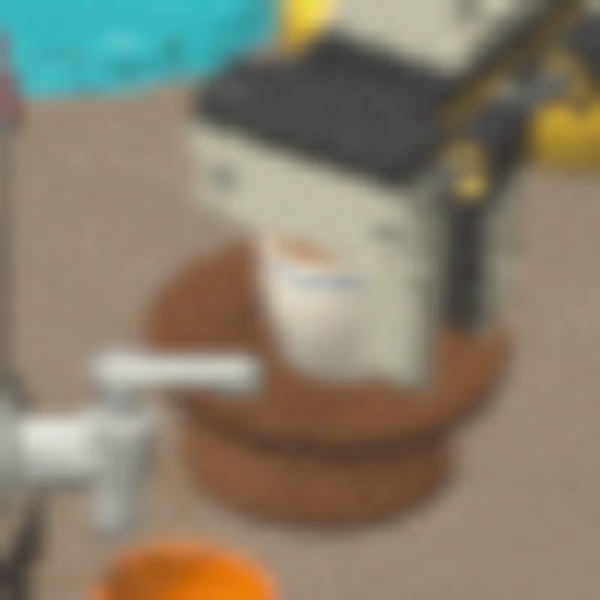

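```bash
python3 -m crank '[[[0.06,0,0,0,0,0,-0.35],[0.12,0,0,0,0,0,-0.35],[0.18,0,0,0,0,0,-0.35],[0.24,0,0,0,0,0,-0.35],[0.3,0,0,0,0,0,-0.35]]]'; python3 look.py w24;python3 -m crank '[[[0.05,0,0,0,0,0,-0.35],[0.1,0,0,0,0,0,-0.35],[0.1,0,0,0,0,0,-0.35],[0.1,0,0,0,0,0,-0.35]]]'; python3 look.py w25
python3 - <<'E'
from h import *
I=[cv2.imread(f"pics/w{k}.png")[110:270,255:390] for k in (23,24,25)]
c=np.hstack(I); cv2.imwrite("pics/c25.png",cv2.resize(c,(795,int(160*795/405)),interpolation=2))
E
```

```text
clock: 12.0
ee_pos: [0.4329, -0.3802, 0.018]
tcp_rot: [0.979, -0.202, -0.0, 0.0]
contact_force: [-1.2, 0.4, -0.2]
opening: 0.0299
t 12.0 p [ 0.4329 -0.3802  0.018 ] tx [ 0.919 -0.395  0.   ] tz [-0. -0. -1.] F [-1.21  0.43 -0.15] open 0.0299
egg px 318 205 axes 97 100 egg [ 0.464  -0.3924] tool [33.4 -1.1] | plate [ 0.4653 -0.3943] tool [35.4  0.1] n 433 | egg->plate [2.  1.2]
clock: 12.38
ee_pos: [0.4338, -0.3805, 0.018]
tcp_rot: [0.979, -0.202, 0.0, 0.0]
contact_force: [-0.2, -0.3, -1.3]
opening: 0.0299
t 12.38 p [ 0.4338 -0.3805  0.018 ] tx [ 0.919 -0.395  0.   ] tz [ 0. -0. -1.] F [-0.24 -0.33 -1.34] open 0.0299
egg px 318 204 axes 97 101 egg [ 0.4651 -0.3929] tool [33.6 -1. ] | plate [ 0.4653 -0.3943] tool [34.4  0.1] n 433 | egg->plate [0.8 1.1]
```

View pics/c25.png

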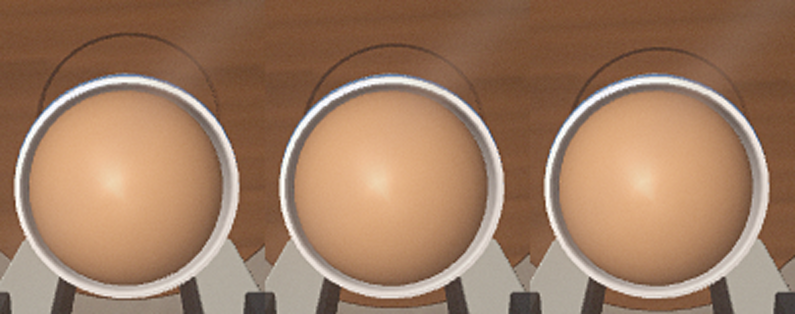

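```bash
python3 -m crank '[[[0.05,0,0,0,0,0,-0.35],[0.1,0,0,0,0,0,-0.35],[0.1,0,0,0,0,0,-0.35],[0.1,0,0,0,0,0,-0.35]]]'; python3 look.py w26
```

```text
clock: 12.77
ee_pos: [0.4347, -0.381, 0.018]
tcp_rot: [0.979, -0.202, 0.0, 0.0]
contact_force: [0.0, -0.6, -1.3]
opening: 0.0306
t 12.77 p [ 0.4347 -0.381   0.018 ] tx [ 0.919 -0.395  0.   ] tz [ 0. -0. -1.] F [ 0.02 -0.57 -1.26] open 0.0306
egg px 318 204 axes 97 101 egg [ 0.4659 -0.3932] tool [33.4 -1.1] | plate [ 0.4654 -0.3943] tool [33.4  0.1] n 430 | egg->plate [-0.1  1.2]
```

View pics/w26c.png

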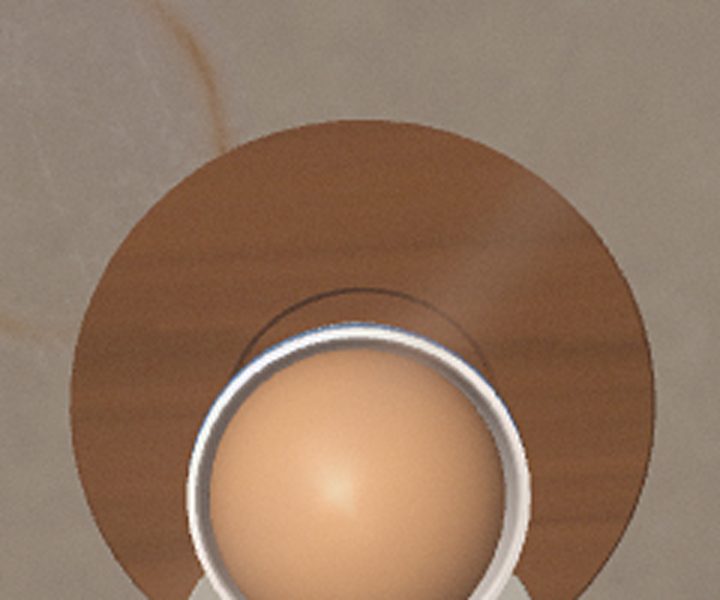

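```bash
python3 -m crank '[[[0.05,0,0,0,0,0,-0.35],[0.1,0,0,0,0,0,-0.35],[0.1,0,0,0,0,0,-0.35],[0.1,0,0,0,0,0,-0.35]]]'; python3 look.py w27;  python3 -m crank '[[[0.05,0,0,0,0,0,-0.35],[0.1,0,0,0,0,0,-0.35],[0.1,0,0,0,0,0,-0.35],[0.1,0,0,0,0,0,-0.35]]]'; python3 look.py w28
python3 - <<'E'
from h import *
I=[cv2.imread(f"pics/w{k}.png")[110:270,255:390] for k in (26,27,28)]
c=np.hstack(I); cv2.imwrite("pics/c28.png",cv2.resize(c,(795,int(160*795/405)),interpolation=2))
E
```

```text
clock: 13.15
ee_pos: [0.4356, -0.3814, 0.018]
tcp_rot: [0.979, -0.202, 0.0, 0.0]
contact_force: [-0.7, -0.4, -0.6]
opening: 0.0302
t 13.15 p [ 0.4356 -0.3814  0.018 ] tx [ 0.919 -0.395  0.   ] tz [ 0. -0. -1.] F [-0.72 -0.39 -0.57] open 0.0302
egg px 318 204 axes 97 101 egg [ 0.4668 -0.3936] tool [33.5 -1.1] | plate [ 0.4654 -0.3943] tool [32.4  0.1] n 430 | egg->plate [-1.1  1.2]
clock: 13.53
ee_pos: [0.4366, -0.3818, 0.018]
tcp_rot: [0.979, -0.202, 0.0, 0.0]
contact_force: [-0.1, -0.0, -1.1]
opening: 0.0302
t 13.53 p [ 0.4366 -0.3818  0.018 ] tx [ 0.919 -0.395  0.   ] tz [ 0. -0. -1.] F [-0.09 -0.05 -1.15] open 0.0302
egg px 318 205 axes 97 100 egg [ 0.4676 -0.394 ] tool [33.4 -1.1] | plate [ 0.4654 -0.3943] tool [31.4  0.1] n 428 | egg->plate [-1.9  1.2]
```

View pics/c28.png

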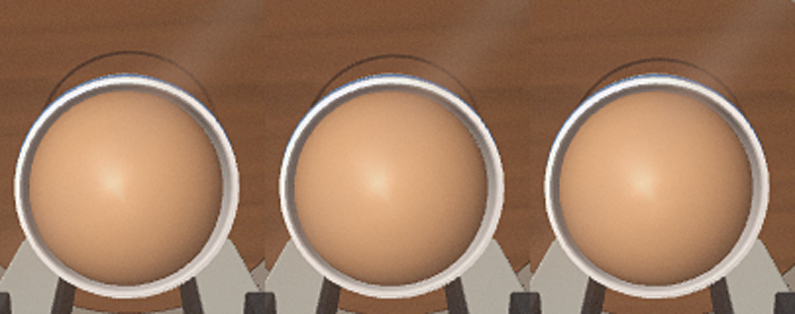

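```bash
python3 -m crank '[[[0.05,0,0,0,0,0,-0.35],[0.1,0,0,0,0,0,-0.35],[0.1,0,0,0,0,0,-0.35],[0.1,0,0,0,0,0,-0.35]]]'; python3 look.py w29;  python3 -m crank '[[[0.05,0,0,0,0,0,-0.35],[0.1,0,0,0,0,0,-0.35],[0.1,0,0,0,0,0,-0.35],[0.1,0,0,0,0,0,-0.35]]]'; python3 look.py w30
python3 - <<'E'
from h import *
I=[cv2.imread(f"pics/w{k}.png")[110:270,255:390] for k in (28,29,30)]
c=np.hstack(I); cv2.imwrite("pics/c30.png",cv2.resize(c,(795,int(160*795/405)),interpolation=2))
b=cv2.cvtColor(capture("side"),cv2.COLOR_RGB2BGR)
cv2.imwrite("pics/d30.png",cv2.resize(b[135:185,335:385],None,fx=12,fy=12,interpolation=2)[:, :600])
E
```

```text
clock: 13.92
ee_pos: [0.4375, -0.3821, 0.018]
tcp_rot: [0.979, -0.202, 0.0, 0.0]
contact_force: [-1.4, 0.5, 0.6]
opening: 0.0307
t 13.92 p [ 0.4375 -0.3821  0.018 ] tx [ 0.919 -0.395  0.   ] tz [ 0. -0. -1.] F [-1.36  0.53  0.63] open 0.0307
egg px 318 205 axes 97 100 egg [ 0.4685 -0.3943] tool [33.3 -1.1] | plate [ 0.4654 -0.3943] tool [30.5  0.2] n 426 | egg->plate [-2.8  1.3]
clock: 14.3
ee_pos: [0.4384, -0.3825, 0.018]
tcp_rot: [0.979, -0.202, 0.0, 0.0]
contact_force: [-0.8, 0.3, -0.8]
opening: 0.0302
t 14.3 p [ 0.4384 -0.3825  0.018 ] tx [ 0.919 -0.395  0.   ] tz [ 0. -0. -1.] F [-0.76  0.3  -0.85] open 0.0302
egg px 318 205 axes 97 100 egg [ 0.4693 -0.3946] tool [33.2 -1.1] | plate [ 0.4654 -0.3943] tool [29.5  0.2] n 424 | egg->plate [-3.7  1.3]
```

View pics/c30.png

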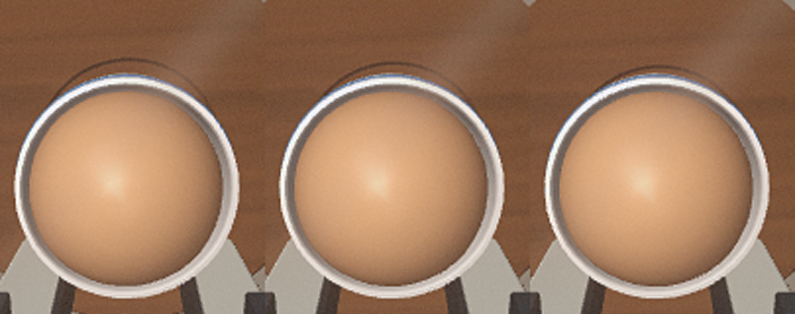

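View pics/d30.png

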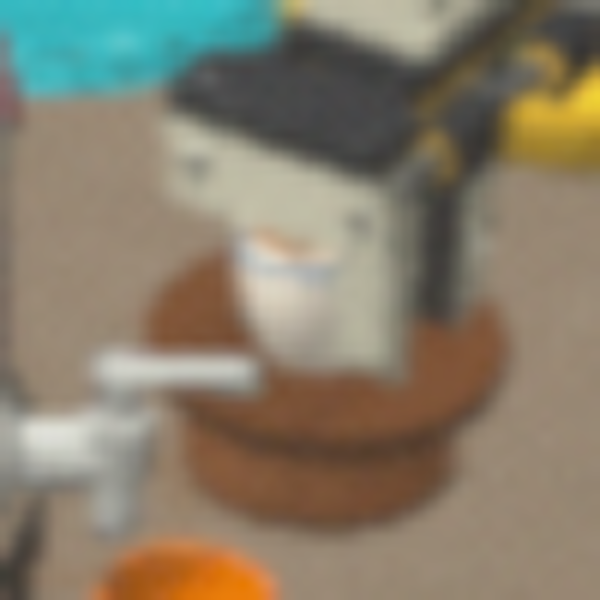

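```bash
python3 -m crank '[[[-0.2,0,0,0,0,0,-0.35],[-0.8,0,0,0,0,0,-0.35],[-1.8,0,0,0,0,0,-0.35],[-3,0,0,0,0,0,-0.35],[-4.2,0,0,0,0,0,-0.35]]]'; python3 look.py w31
python3 - <<'E'
from h import *
a=cv2.cvtColor(capture("scene"),cv2.COLOR_RGB2BGR);b=cv2.cvtColor(capture("side"),cv2.COLOR_RGB2BGR)
cv2.imwrite("pics/d31.png",np.hstack([cv2.resize(a[230:310,340:420],(400,400),interpolation=2),cv2.resize(b[135:185,335:385],(400,400),interpolation=2)]))
E
```

```text
clock: 14.82
ee_pos: [0.3986, -0.3654, 0.0181]
tcp_rot: [0.979, -0.202, -0.0, 0.0]
contact_force: [0.3, 0.2, 0.5]
opening: 0.0301
t 14.82 p [ 0.3986 -0.3654  0.0181] tx [ 0.919 -0.395 -0.   ] tz [-0. -0. -1.] F [0.28 0.19 0.48] open 0.0301
egg px 317 115 axes 105 106 egg [ 0.465  -0.3925] tool [71.7 -1.4] | plate [ 0.4642 -0.3937] tool [71.4  0. ] n 529 | egg->plate [-0.3  1.5]
```

View pics/w31c.png

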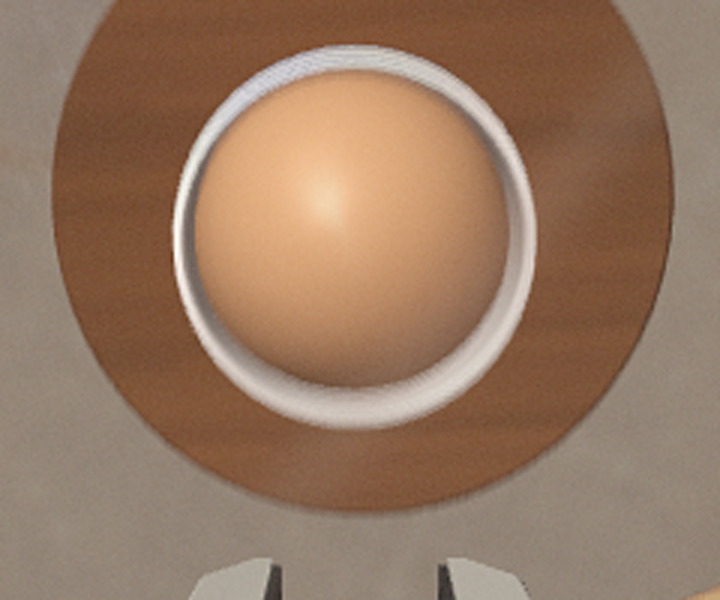

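View pics/d31.png

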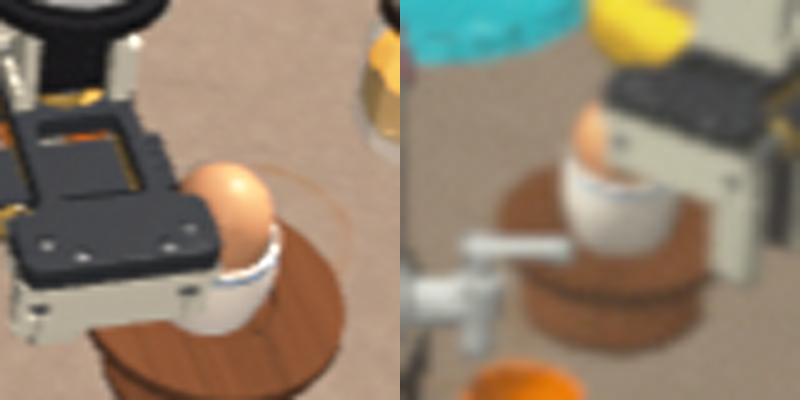

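```bash
python3 -m crank '[[[-1,0,0,0,0,0,-0.35],[-1.5,0,-2,0,0,0,-0.35],[-2,0,-5,0,0,0,-0.35],[-2.5,0,-8,0,0,0,-0.35],[-2.5,0,-11,0,0,0,-0.35]]]';python3 -m crank '[[[0,0,-1.5,0,0,0,-0.35],[0,0,-1.5,0,0,0,-0.35],[0,0,-1.5,0,0,0,-0.35]]]'; python3 look.py w32
python3 - <<'E'
from h import *
a=cv2.cvtColor(capture("scene"),cv2.COLOR_RGB2BGR);b=cv2.cvtColor(capture("side"),cv2.COLOR_RGB2BGR)
cv2.imwrite("pics/s32.png",a);cv2.imwrite("pics/d32f.png",b)
cv2.imwrite("pics/d32.png",np.hstack([cv2.resize(a[240:310,350:420],(400,400),interpolation=2),cv2.resize(b[135:185,335:385],(400,400),interpolation=2)]))
E
```

```text
clock: 15.38
ee_pos: [0.3753, -0.3554, 0.1289]
tcp_rot: [0.979, -0.202, -0.001, -0.0]
contact_force: [0.2, -0.4, 0.6]
opening: 0.0302
clock: 15.63
ee_pos: [0.3772, -0.3562, 0.1437]
tcp_rot: [0.979, -0.202, 0.001, 0.0]
contact_force: [0.3, 0.4, -0.5]
opening: 0.0298
t 15.63 p [ 0.3772 -0.3562  0.1437] tx [ 0.919 -0.395  0.002] tz [ 0.002 -0.001 -1.   ] F [ 0.31  0.45 -0.5 ] open 0.0298
egg px 318 78 axes 54 56 egg [ 0.4661 -0.3925] tool [95.9 -1.8] | plate [ 0.465  -0.3938] tool [95.5 -0.1] n 356 | egg->plate [-0.4  1.6]
```

View pics/w32c.png

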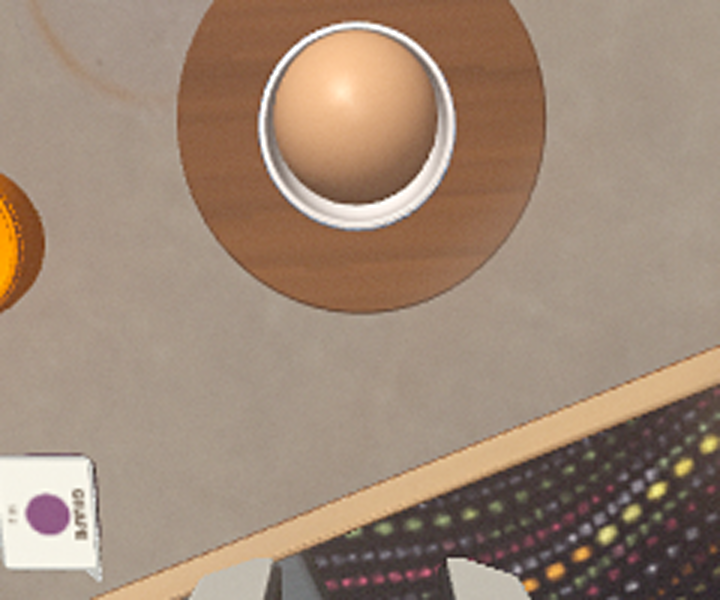

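View pics/d32.png

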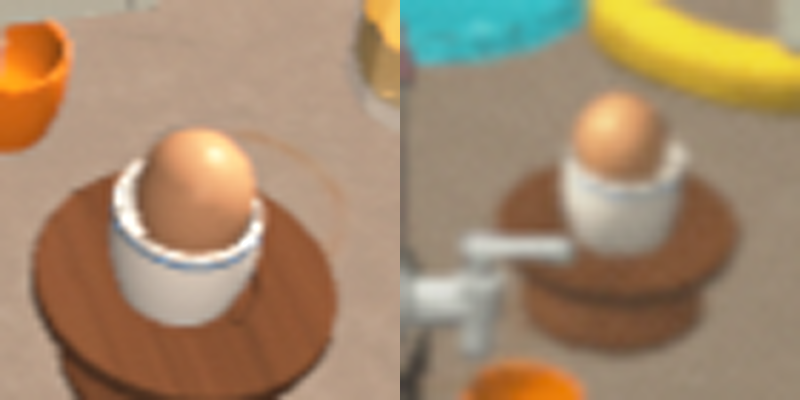

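Run:
```python
from h import *
c0=np.array([.4653,-.394])
t=np.linspace(0,2*np.pi,60)
out=[]
p,T=st(); cw=calibration("wrist")
for f,c,o,s in (("s32.png",calibration("scene"),(340,235),(8)),("d32f.png",calibration("side"),(340,135),8),("w32.png",cw,(262,20),3)):
    im=cv2.imread("pics/"+f); n=80 if s>3 else 130
    I=cv2.resize(im[o[1]:o[1]+n,o[0]:o[0]+n],(400,400),interpolation=2); k=400/n
    J=I.copy()
    for z,r,col in ((.045,.056,(0,255,0)),(.045,.026,(255,255,0)),(.082,.026,(0,0,255))):
        P=np.array([(proj(c,[c0[0]+r*np.cos(a),c0[1]+r*np.sin(a),z])-o)*k for a in t]).astype(int)
        cv2.polylines(J,[P],True,col,1)
    out.append(J)
cv2.imwrite("pics/o32.png",np.hstack(out[:2])); cv2.imwrite("pics/o32w.png",out[2])
```

```text
t 15.78 p [ 0.3763 -0.3555  0.1419] tx [ 0.919 -0.395 -0.002] tz [-0.001  0.001 -1.   ] F [ 0.65 -0.27 -0.06] open 0.0301
```

View pics/o32.png

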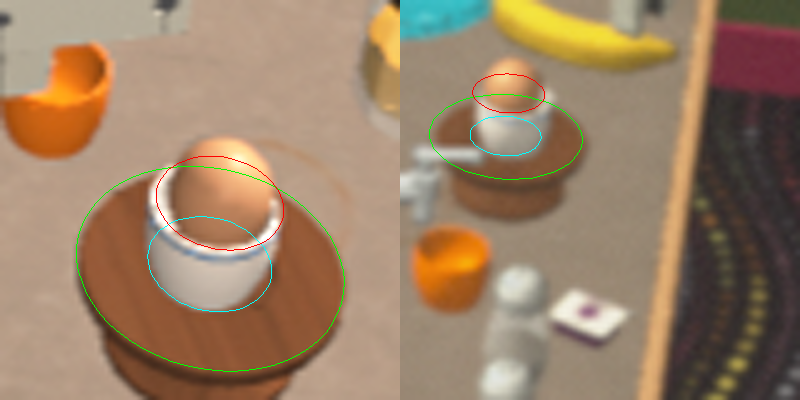

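View pics/o32w.png

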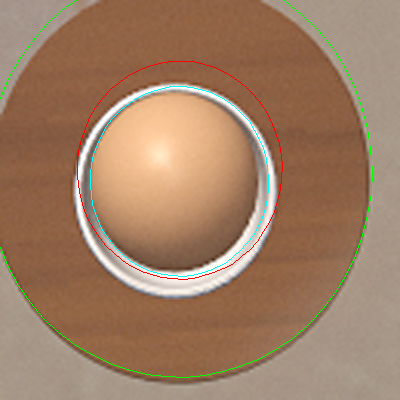

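Run:
```python
from h import *
p,T=st(); c=calibration("wrist"); im=cv2.cvtColor(capture("wrist"),cv2.COLOR_RGB2BGR); cv2.imwrite("pics/w33.png",im)
np.savez("w33.npz",**c)
m=meas(im,c,318,80,.083)
d=m["plate"][:2]-m["rim"][:2]; print("rim->plate tool mm",(T[:2,:2].T@d*1000).round(1))
crop(im,255,10,130,120,5,"pics/w33c.png")
```

```text
t 15.78 p [ 0.3763 -0.3555  0.1419] tx [ 0.919 -0.395 -0.002] tz [-0.001  0.001 -1.   ] F [ 0.65 -0.27 -0.06] open 0.0301
plate [ 0.4651 -0.3939  0.055 ] err 0.0002 n 362
rim [ 0.4631 -0.3918  0.0254] err 0.0002 n 193
rim->plate tool mm [2.6 1.2]
```

View pics/w33c.png

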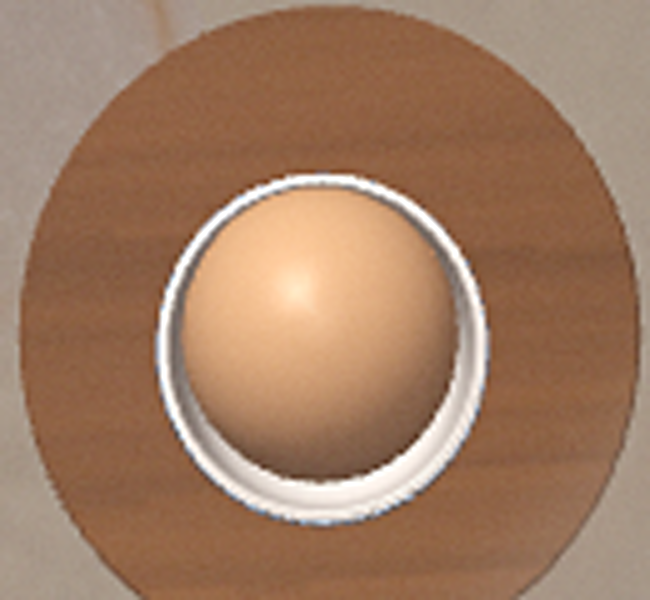

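```bash
python3 - <<'E'
from h import *
from scipy.spatial.transform import Rotation as Ro
c=dict(np.load("w33.npz")); cs=calibration("scene"); cd=calibration("side")
p,T=st(); ex=T[:,0]; ey=T[:,1]; pl=np.array([.4651,-.3939,0])
print("cam C",(T.T@(-np.array(c['R']).T@c['t']-pl)*1000).round(1))
def pts(off,tilt,z0):
    # off: foot centre offset along tool x (mm, - = toward robot), tilt fwd deg
    R=Ro.from_rotvec(-ey*np.radians(tilt)).as_matrix() # rotation check below
    if (R@[0,0,1])@ex<0 and tilt>0: R=R.T
    base=pl+ex*off/1000+[0,0,z0]
    f=lambda r,h,a: base+R@(np.array([0,0,h])+ex*r*np.cos(a)+np.cross([0,0,1],ex)*r*np.sin(a))
    o=[]
    for r,h in ((.026,.04),(.027,.022)):
        for cc in (c,cs,cd):
            P=np.array([proj(cc,f(r,h,a)) for a in np.linspace(0,6.283,90)])
            o.append((P.min(0).round(1).tolist(),P.max(0).round(1).tolist()))
    return o
for cfg in ((0,0,.042),(-2,0,.042),(-2.6,0,.042),(-8,8,.0435),(-6,6,.0435)):
    o=pts(*cfg); print(cfg); print("  rim w",o[0],"scene",o[1],"side",o[2]); print("  belly w",o[3],"scene",o[4],"side",o[5])
E
python3 - <<'E'
import cv2
im=cv2.imread("pics/s32.png"); cv2.imwrite("pics/s32z.png",cv2.resize(im[258:300,362:404],None,fx=14,fy=14,interpolation=2))
im=cv2.imread("pics/d32f.png"); cv2.imwrite("pics/d32z.png",cv2.resize(im[140:172,350:382],None,fx=18,fy=18,interpolation=2))
E
```

```text
t 15.83 p [ 0.3763 -0.3555  0.1418] tx [ 0.919 -0.395 -0.002] tz [-0.002  0.001 -1.   ] F [-0.06 -0.28 -0.32] open 0.03
cam C [ -20.8   -0.6 -340.8]
(0, 0, 0.042)
  rim w ([287.1, 40.2], [353.7, 111.0]) scene ([371.2, 266.2], [396.7, 285.1]) side ([354.6, 149.8], [369.0, 157.6])
  belly w ([288.1, 43.1], [352.6, 111.7]) scene ([369.9, 271.9], [395.9, 291.5]) side ([354.1, 153.8], [368.9, 161.9])
(-2, 0, 0.042)
  rim w ([287.2, 43.1], [353.6, 113.5]) scene ([370.3, 266.3], [395.7, 285.2]) side ([355.1, 150.0], [369.4, 157.8])
  belly w ([288.2, 45.8], [352.5, 114.1]) scene ([368.9, 272.0], [395.0, 291.6]) side ([354.6, 154.0], [369.4, 162.1])
(-2.6, 0, 0.042)
  rim w ([287.2, 43.9], [353.6, 114.3]) scene ([370.0, 266.4], [395.4, 285.2]) side ([355.2, 150.0], [369.6, 157.8])
  belly w ([288.2, 46.6], [352.5, 114.8]) scene ([368.7, 272.0], [394.8, 291.7]) side ([354.7, 154.0], [369.5, 162.2])
(-8, 8, 0.0435)
  rim w ([287.1, 44.6], [353.7, 113.9]) scene ([370.4, 266.1], [395.3, 284.7]) side ([355.2, 150.2], [369.6, 157.1])
  belly w ([288.1, 50.6], [352.6, 117.5]) scene ([367.9, 271.8], [393.4, 291.2]) side ([355.3, 154.4], [370.1, 161.6])
(-6, 6, 0.0435)
  rim w ([287.0, 43.4], [353.8, 113.3]) scene ([370.6, 266.0], [395.7, 284.6]) side ([355.0, 150.0], [369.4, 157.1])
  belly w ([288.1, 48.6], [352.6, 116.1]) scene ([368.4, 271.7], [394.1, 291.2]) side ([355.0, 154.2], [369.8, 161.6])
```

View pics/s32z.png

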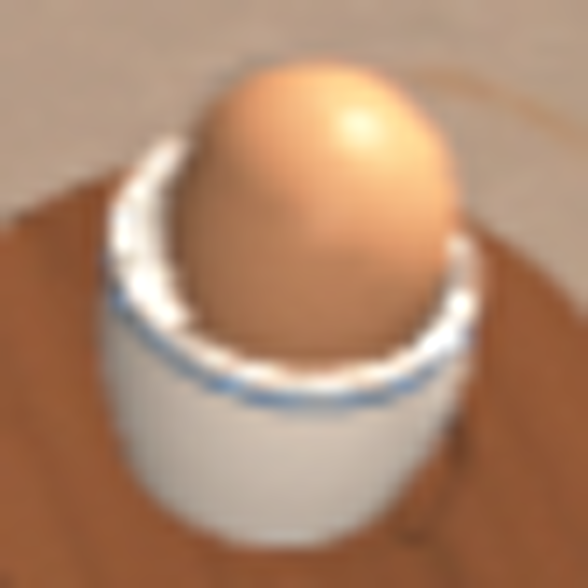

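View pics/d32z.png

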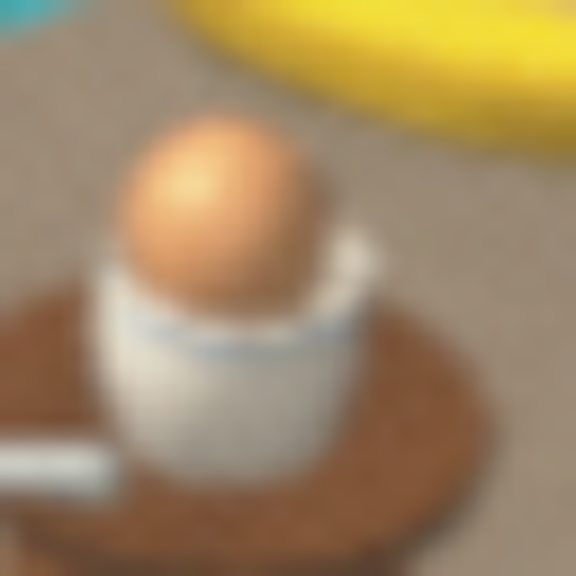

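Scene and wrist edges agree with a level cup sitting about 2–3 mm short of the seat centre, though a 6° tilt isn't ruled out. One more oblique wrist view should separate the two.

```bash
python3 -m crank '[[[-1,0,0,0,0,0,-0.35],[-2,0,0,0,0,0,-0.35],[-3,0,0,0,0,0,-0.35],[-3.5,0,0,0,0,0,-0.35],[-3.5,0,0,0,0,0,-0.35]]]'; python3 -m crank '[[[0,0,0,0,0,0,-0.35],[0,0,0,0,0,0,-0.35]]]'
cat > hyp.py <<'E'
import sys
from h import *
def pred(c,T,pl,cfgs,cx):
    ex=T[:,0]*[1,1,0]; ex/=np.linalg.norm(ex); ey=np.cross([0,0,1],ex)
    for off,tilt,z0 in cfgs:
        R=Ro.from_rotvec(ey*np.radians(tilt)).as_matrix(); base=np.array([*pl,0])+ex*off/1000+[0,0,z0]
        s=""
        for n,r,h in (("rim",.026,.04),("belly",.027,.022),("foot",.022,0)):
            P=np.array([proj(c,base+R@(np.array([0,0,h])+ex*r*np.cos(a)+ey*r*np.sin(a))) for a in np.linspace(0,6.283,181)])
            s+=f" {n} v {P[:,1].min():.1f}..{P[:,1].max():.1f} u {P[:,0].min():.1f}..{P[:,0].max():.1f};"
        print(off,tilt,s)
if __name__=="__main__":
    n=sys.argv[1]
    p,T=st(); c=calibration("wrist"); im=cv2.cvtColor(capture("wrist"),cv2.COLOR_RGB2BGR); cv2.imwrite(f"pics/{n}.png",im)
    m=meas(im,c,float(sys.argv[2]),float(sys.argv[3]),.082)
    pred(c,T,m["plate"][:2] if abs(m["plate"][2]-.055)<.002 else [.4651,-.3939],((0,0,.042),(-2.5,0,.042),(-4,3,.0425),(-6,6,.0435)),0)
    hsv=cv2.cvtColor(im,cv2.COLOR_BGR2HSV)
    u=int(float(sys.argv[2])); print([ (v,*hsv[v,u].tolist()) for v in range(*map(int,sys.argv[4:6]))])
    u0,v0=max(0,u-65),max(0,int(float(sys.argv[3]))-60); print("crop origin",u0,v0); crop(im,u0,v0,130,120,5,f"pics/{n}c.png")
E
python3 hyp.py w34 318 45 60 100
```

```text
clock: 16.25
ee_pos: [0.3428, -0.3415, 0.143]
tcp_rot: [0.979, -0.202, -0.001, -0.0]
contact_force: [0.9, 0.5, 0.0]
opening: 0.0303
clock: 16.42
ee_pos: [0.345, -0.3424, 0.1432]
tcp_rot: [0.979, -0.202, 0.0, 0.0]
contact_force: [0.7, 1.0, -0.8]
opening: 0.0302
t 16.42 p [ 0.345  -0.3424  0.1432] tx [ 0.919 -0.395  0.001] tz [ 0.001 -0.    -1.   ] F [ 0.7   0.96 -0.77] open 0.0302
plate [ 0.4635 -0.3933  0.0543] err 0.00073 n 333
rim [ 0.414  -0.2475  0.1519] err 0.0275 n 735
0 0  rim v -7.1..68.6 u 285.7..354.3; belly v -0.7..72.2 u 286.8..353.2; foot v 14.1..68.7 u 295.0..344.9;
-2.5 0  rim v -3.2..72.0 u 285.8..354.2; belly v 2.9..75.4 u 286.9..353.1; foot v 17.4..71.7 u 295.1..344.8;
-4 3  rim v -3.7..70.9 u 285.7..354.3; belly v 3.8..75.6 u 286.9..353.1; foot v 19.5..73.2 u 295.1..344.8;
-6 6  rim v -3.4..70.4 u 285.6..354.4; belly v 5.4..76.3 u 286.8..353.2; foot v 22.3..75.3 u 295.0..344.9;
[(60, 11, 121, 116), (61, 17, 26, 210), (62, 0, 0, 255), (63, 0, 0, 255), (64, 0, 0, 255), (65, 30, 4, 255), (66, 27, 9, 255), (67, 14, 18, 246), (68, 17, 15, 246), (69, 13, 22, 243), (70, 128, 14, 145), (71, 150, 16, 97), (72, 16, 41, 132), (73, 14, 61, 134), (74, 11, 124, 156), (75, 12, 127, 156), (76, 11, 123, 157), (77, 12, 130, 157), (78, 11, 122, 159), (79, 12, 129, 154), (80, 12, 123, 156), (81, 12, 124, 158), (82, 11, 119, 158), (83, 12, 123, 154), (84, 12, 120, 153), (85, 12, 126, 150), (86, 12, 128, 149), (87, 12, 127, 151), (88, 12, 127, 154), (89, 12, 130, 161), (90, 13, 135, 161), (91, 12, 134, 158), (92, 12, 122, 159), (93, 11, 125, 155), (94, 12, 132, 158), (95, 12, 128, 155), (96, 12, 132, 159), (97, 13, 126, 158), (98, 12, 123, 159), (99, 11, 125, 157)]
crop origin 253 0
```

View pics/w34c.png

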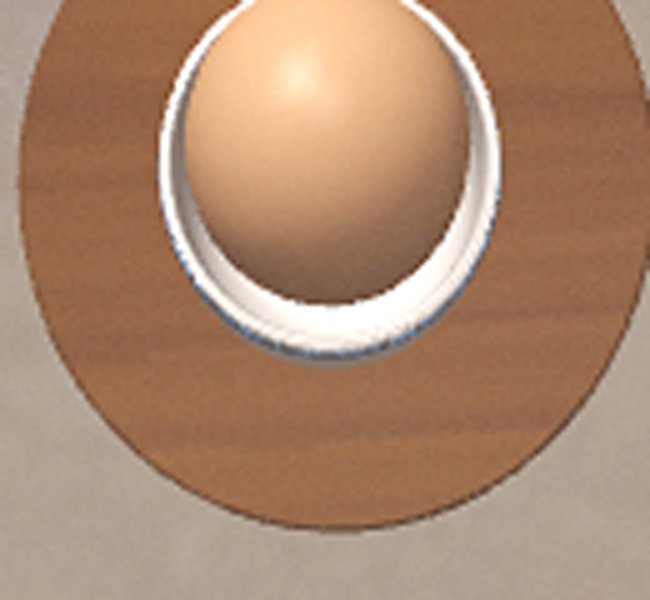

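The oblique view shows a rim-to-belly gap of about 3.5–4 px. A level seated cup predicts 3.5 and a 6° tilt 5.9, so the cup is level in the seat. The stand hasn't moved and the gripper is clear, so I'm handing in.

Run:
```python
from h import *
st(); cv2.imwrite("pics/sf.png",cv2.cvtColor(capture("scene"),cv2.COLOR_RGB2BGR))
print(job_done())
```

```text
t 16.47 p [ 0.3451 -0.3425  0.1431] tx [ 0.919 -0.395  0.001] tz [ 0. -0. -1.] F [-0.83  0.06 -0.18] open 0.0298
the job is handed in; nothing more can be done
None
```

View pics/sf.png

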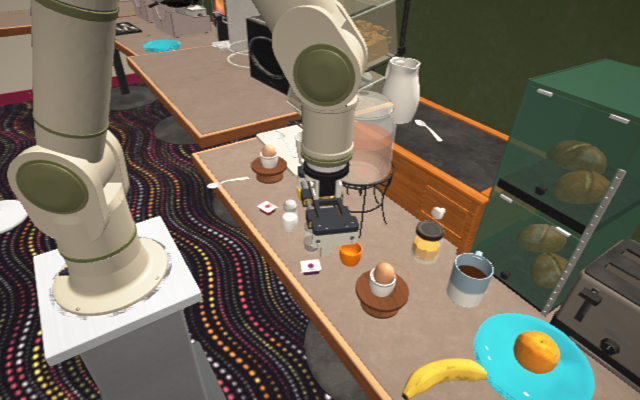

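I slid the off-centre cup about 31 mm across its stand, with the two fingertips held slightly apart, until its foot dropped into the seat. I then backed off and handed in at 16.5 s. The egg is still in the cup.

**Final checks:**
- **Position and level:** the wrist camera puts the cup about 1–3 mm from the stand's centre and level to about 2°. Rim and belly edges fit a level seated cup, not a tilted one.
- **Stand and other things:** the stand moved less than about 1 mm, which is within measuring error. In the last picture the other cup and the bystanders I could see appear undisturbed. I checked those by eye only, and the arm hides some of the table.
- **Force:** the highest reading I saw was about 2.5 N, at the end of a move. I did not see the readings between moves, and sensor noise is about 1 N.

**What went wrong or disagreed:**
- **First push too high:** it touched the egg and rocked the cup, which settled back unharmed. In the pictures the real fingertips end about 30–35 mm above the reported tool point, so I pushed lower after that.
- **Tilt reading:** a rough look at the rim in the scene and side pictures suggested a forward tilt of 3–5°. The measured edges in the scene and wrist views did not bear this out.
- **Egg:** it leans slightly forward inside the cup.

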